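# Hang the sampling handpiece on the balancer arm

### The arm

A 6-joint arm with a two-finger parallel gripper is mounted at the origin on the work surface. World frame = base frame: x ahead of the robot, y to its left, z up, the work surface at z = 0. Lengths are in m, angles in rad, forces in N, time in s.
With the tool pointing down it reaches from about 0.35 to 0.8 m from the base axis. Payload 7.3 kg.
Tool frame: the origin (TCP) lies where the fingers leave the gripper's body, on its centre line; the fingertips stand 73 mm ahead of it and the grasp point (between the pads) lies 54 mm ahead of it; z points along the fingers, y is the direction in which the jaws open and shut (so a half turn about z gives the same grasp; the last joint's range is limited). The gripper opens to 85 mm and grips with 20 to 120 N. Pads are 22 mm wide; open, the fingers measure 114 mm over their backs; the gripper's body (76 mm by 85 mm) begins 54 mm behind the grasp point. The pads swing forward as they close: fully open they stand 13 mm farther back than shut.
Start: joints at [-1.404, 0.342, 1.524, -0, 1.275, -0.146], TCP at [0.162, -0.5, 0.304] pointing down, gripper open.
Joint ranges: [-2.53, 2.53], [-0.77, 2.02], [0.04, 2.7], [-1, 4.14], [0.28, 2.66], [-3.11, 3.11]. Speed limits (rad/s): [2.57, 2.57, 3.14, 3.14, 3.14, 3.14].

### API

Orientations are given as [roll, pitch, yaw] about the fixed x, y, z axes, in that order (R = Rz(yaw) Ry(pitch) Rx(roll)).
In Python, from workcell import state, get_image, job_done, search_frame, masks_of gives the robot as it stands. The module is installed in compiled form; this text tells all that it offers.
- The arm moves only by the tool servo_tool, never from a script. Its argument "motion" is a list of rows, each a list of 5 numbers: the shift along the tool's x, y, z each as a share of 0.15 m, from -1 to 1, then the turn about the tool's z as a share of pi rad, from -1 to 1, then the closure, from -1 (fully open) to 1 (shut), so that 0 is half open. In form: [[dx, dy, dz, roll, fingers], ...]. A call has 1 to 12 rows; each row is the pose to reach, as a shift and turn from the pose commanded when the call began, along the tool's axes at that moment, turning the shorter way round; what a row does not reach only later rows make up. A row lasts 1/8 s, in which the tool goes at most 62.5 mm and 10.7 degrees, less where a joint would pass 70% of its speed; a pose out of reach is approached as far as the arm can. A call with a number of a shift or a turn outside -1 to 1 is refused whole. A call with a gripper value outside its range is refused whole. The fingers move at their own pace and stop on an object; the grip force is fixed at half the most. Time passes only in rows, so rows that repeat a pose let the fingers close. It gives the time, the measured TCP pose, the force and the opening at its end, in the units of the state.
- state(): the state, without advancing time (a new reading comes with each control period).
- get_image(name): name is "scene" or "side" or "wrist"; returns a dict with "frame" (420x560x3 uint8, red, green, blue), "K" (3x3 intrinsics, pixels), "D" ([k1, k2, p1, p2, k3] as OpenCV has them; the pictures are not rectified), "extrinsics" (4x4, takes a point from camera to world coordinates). Camera axes: x right, y up, looking along -z (the intrinsics and any distortion apply to the point x, -y, -z); pixel columns grow to the right and rows downward; lengths in m; the calibration is good to about 2 mm. A picture is of the moment at which its call begins. There is no depth.
- job_done(): hands the job in, once; it reports no verdict.
Trained networks look in the newest picture that a camera, given by its name, has taken for a name from the list of things; names that differ only in an ending like _2 or _b are one class to them, and where a whole thing is asked for, a point or a joint stands for the part that bears it (a point fixed in the world has none). Each returns a list of dicts, best first, with "score" (0 to 1); they miss things now and then, are a little off and sometimes report something else, mostly with a low value. They report only what shows in the picture. A call takes as long as a camera call. They do not tell look-alikes from the thing itself.
- search_frame(camera, label): "point" ([column, row] in pixels, amid what is visible of it).
- masks_of(camera, label): "pixels" (420x560 bool, what is visible of it) and "point" ([column, row] in pixels, amid what is visible of it).
The state is a dict: "t": time; "joint_pos": joint angles; "dq": joint speeds; "joint_torque": joint torques, N m; "position": TCP position; "tcp_rot": TCP orientation; "ft_force": force on the tool from outside, world axes, zero at the start; "ft_torque": the same for the moment, N m; "opening": opening from 0.0 (shut) to 1.0 (fully open).
Only numpy, scipy, OpenCV 4.12 (cv2) and the standard library are available. Lean on these libraries where they do the work, as an engineer would, in place of code of your own. Each camera call takes 0.05 s, during which the arm holds its last target.

### The job

Draw the blue sampling handpiece out of its light leaning stand, straight along its slanted axis so that the stand neither tips nor gets dragged about, and hang it by its two side pins in the green notches of the spring-balanced arm. Let the arm sink slowly and gently under the weight and let go only once the arm has come to rest with the load, so that it does not drop or spring back; leave it hanging plumb. Leave the orange handpiece, its stand and the other things on the bench undisturbed.

Things in the scene. Friction and masses are not known exactly. Their poses are not given: they have to be found in the camera images.
- handpiece_blue: Handpiece, BLUE head, 130 to 350 g. (Sizes in mm.) Origin: centre of its foot; z runs along it to the head. Steel shank 18x18 to z=82; side pins d 8 along y at z=92, out to y=+-32; head z=102..162, 30 (x) by 26 (y): grip it across y at about z=133, gripper along the axis. Centre of mass z=60. Starts in stand_blue, leaning 30 deg, y level.
- stand_blue: Light (90 g) loose white stand, blue stripes. Base 110x70x6 mm, origin under its centre. Square sleeve, 21 inside, walls 3, leans 30 deg, mouth up and to the stand's -x (to the robot's right). Sleeve floor centre at x=32, z=16; walls 55 long along the axis, the under wall (-x side) 78. Handpiece clear after 85 of travel along the axis.
- handpiece_orange: The same handpiece with an ORANGE head, in stand_orange: leave alone.
- stand_orange: The same stand with orange stripes, holding the orange handpiece: leave alone.
- balance_arm: Fork of the spring-balanced arm. Origin midway between its two V notches (green 45 deg ramps, open upward, 12 mm catch either way in x), where the pins' centre goes; 200 mm up when empty. Empty: z up, y = hinge axis, x level, to the hinge; fork opens to -x. Prongs 8 mm thick, 30 apart inside, free for 29 behind the notches: shank between, pins across, along y. Ramps rise 7 above the origin.
- hinge_side (a point): Point on the arm 100 mm from the notches towards the hinge; hinge 165 mm above the table, 270 mm from the notches, empty arm rising 0.13 rad from hinge to tip. The fork starts to sink at about 0.25 N, then 1 mm for each 0.036 N: 25 to 95 mm in all under the handpiece, as its weight has it. Lightly damped; the fork must never move faster than 0.07 m/s.
- handpiece_blue_pins (a point): Centre between the two side pins of the blue handpiece (92 mm from its foot along its axis).
- reagent_bottle: Amber bottle, 60 mm thick, 130 mm high, loose; leave alone. Origin under its centre.
- specimen_jar: Clear jar with red cap, 50 mm thick, 60 mm high, loose; leave alone. Origin under its centre.
- beaker: Glass beaker, 66 mm wide, 80 mm high, loose; leave alone. Origin under its centre.
- dish: Closed clear round dish, 70 mm wide, 14 mm high, loose; leave alone. Origin under its centre.
- timer: White timer box 60 x 70 x 22 mm, loose; leave alone. Origin under its centre.
Mind the look-alikes: they are no part of the job. Leave any red look-alike of the handpiece_blue alone. What is shaped like the stand_blue but black is not meant.

How it is judged:
By the outcome, as a careful person would: the job done as asked, in the order asked, and still so for the second after the job is handed in, with the robot touching nothing.
It also fails if it takes over 69 s, if anything falls off the work surface, if the arm or the gripper's body presses on something with over 40 N, if the wrist force passes 120 N, or if a joint passes its speed limit or range.

## Working session

There is one attempt and no reset: what is moved stays moved. The work goes in short steps, Python scripts to look and compute and a tool call to move; the robot and the scene stay as the last step left them, time stands still between calls to the robot, and variables do not carry over. Pictures are saved under pics/ and viewed, and the job is handed in when it is done.

Besides the shell and the picture viewer there is one more tool, called as a command line: name --pt "numbers of a row" for each row, then --argument value for the rest. servo_tool: Moves the arm, as the interface text tells. Shift numbers are shares of 0.15 m and turn numbers shares of pi rad, none past 1 either way. Its arguments: {"type":"object","properties":{"motion":{"type":"array","items":{"type":"array","items":{"type":"number","minimum":-1,"maximum":1}}}},"required":["motion"]}

```bash
mkdir -p pics; cat > h.py <<'E'
import numpy as np, cv2
from workcell import *
def snap(c,fn):
    im=get_image(c); cv2.imwrite('pics/'+fn,cv2.cvtColor(im['frame'],cv2.COLOR_RGB2BGR)); return im
def proj(im,P):
    P=np.atleast_2d(P).astype(float);E=np.linalg.inv(im['extrinsics']);c=P@E[:3,:3].T+E[:3,3]
    c=c*[1,-1,-1]
    return cv2.projectPoints(c,np.zeros(3),np.zeros(3),np.array(im['K'],float),np.array(im['D'],float))[0].reshape(-1,2)
def ray(im,uv):
    p=cv2.undistortPoints(np.array([[uv]],float),np.array(im['K'],float),np.array(im['D'],float)).ravel()
    d=im['extrinsics'][:3,:3]@np.array([p[0],-p[1],-1]);return im['extrinsics'][:3,3],d/np.linalg.norm(d)
def onz(im,uv,z):
    o,d=ray(im,uv);return o+d*(z-o[2])/d[2]
def tri(ims,uvs):
    A=np.zeros((3,3));b=np.zeros(3);
    for im,uv in zip(ims,uvs):
        o,d=ray(im,uv);M=np.eye(3)-np.outer(d,d);A+=M;b+=M@o
    X=np.linalg.solve(A,b)
    return X,[np.linalg.norm(proj(im,X)[0]-uv) for im,uv in zip(ims,uvs)]
E
python3 - <<'E'
from h import *
print(state())
for c in ['scene','side','wrist']:
    im=snap(c,c+'0.png'); print(c,im['extrinsics'].round(3).tolist(),im['K'][0][0],im['D'])
    for n in ['handpiece_blue','stand_blue','handpiece_blue_pins','balance_arm','hinge_side','handpiece_orange']:
        print(n,[(np.round(r['point']).tolist(),round(r['score'],2)) for r in search_frame(c,n)])
E
```

```text
{'t': 0.0, 'joint_pos': array([-1.40399420e+00,  3.42758809e-01,  1.52500194e+00, -1.51736601e-05,
        1.27540655e+00, -1.45989837e-01]), 'dq': array([ 0.00100792, -0.00205506,  0.00155985, -0.00054992, -0.00028965,
       -0.00071797]), 'joint_torque': array([ 1.69458208e-04, -4.33678794e+01, -2.46012390e+01, -3.74428837e-04,
        7.57271424e-03,  1.76149433e-05]), 'position': array([ 0.16152645, -0.49923641,  0.30321241]), 'tcp_rot': array([-3.14003265e+00, -2.14710367e-04,  3.12796229e-01]), 'ft_force': array([ 0.56279414,  0.81738065, -0.10092872]), 'ft_torque': array([ 0.03213607,  0.02439105, -0.0329035 ]), 'opening': 1.000409484189139}
scene [[-0.858, -0.26, 0.443, 0.947], [0.514, -0.447, 0.732, 0.678], [0.008, 0.856, 0.517, 0.627], [0.0, 0.0, 0.0, 1.0]] 407.65283832908284 [-0.10250294  0.          0.          0.          0.        ]
handpiece_blue [([242.0, 205.0], 0.79), ([273.0, 201.0], 0.59)]
stand_blue [([244.0, 248.0], 0.73), ([285.0, 286.0], 0.56)]
handpiece_blue_pins [([245.0, 203.0], 0.7), ([275.0, 200.0], 0.65)]
balance_arm [([214.0, 311.0], 0.83), ([216.0, 28
[... 206 characters left out ...]
 1.0]] 433.1976097998549 [-0.11181789  0.          0.          0.          0.        ]
handpiece_blue [([281.0, 196.0], 0.95), ([372.0, 220.0], 0.87)]
stand_blue [([270.0, 233.0], 0.68), ([335.0, 273.0], 0.4)]
handpiece_blue_pins [([283.0, 197.0], 0.94), ([372.0, 224.0], 0.62)]
balance_arm [([114.0, 252.0], 0.78)]
hinge_side [([108.0, 250.0], 0.93)]
handpiece_orange [([326.0, 144.0], 0.77)]
wrist [[0.308, 0.907, 0.289, 0.235], [-0.952, 0.293, 0.092, -0.475], [-0.001, -0.303, 0.953, 0.374], [0.0, 0.0, 0.0, 1.0]] 333.7513748543548 [-0.07495274  0.          0.          0.          0.        ]
handpiece_blue []
stand_blue []
handpiece_blue_pins []
balance_arm []
hinge_side []
handpiece_orange []
```

View pics/scene0.png

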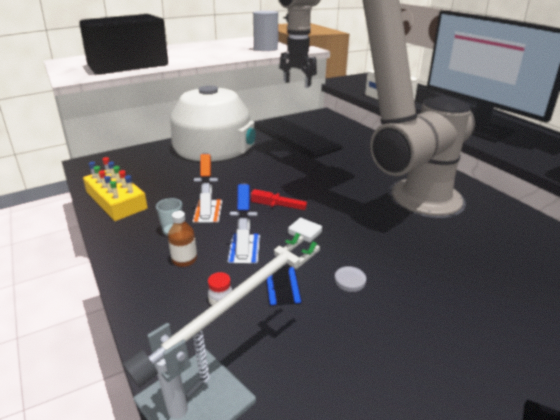

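View pics/side0.png

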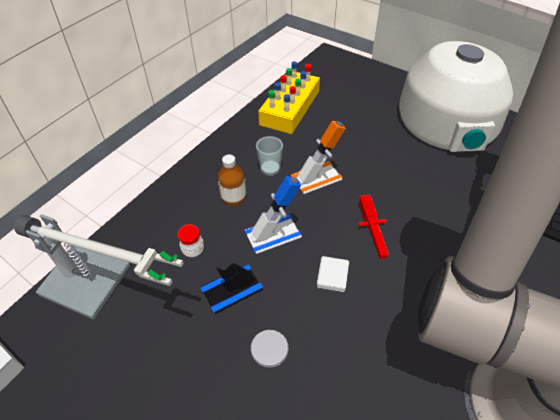

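```bash
python3 - <<'E'
import cv2
a=cv2.imread('pics/scene0.png')[120:340,140:360]; b=cv2.imread('pics/side0.png')[100:320,200:420]
c=cv2.imread('pics/side0.png')[150:350,20:220]
cv2.imwrite('pics/cropA.png',cv2.resize(a,(800,800))[:600]) 
cv2.imwrite('pics/cropA.png',cv2.resize(a,None,fx=2.7,fy=2.7,interpolation=2))
cv2.imwrite('pics/cropB.png',cv2.resize(b,None,fx=2.7,fy=2.7,interpolation=2))
cv2.imwrite('pics/cropC.png',cv2.resize(c,None,fx=3,fy=3,interpolation=2))
E
```

```text
(no output)
```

View pics/cropA.png

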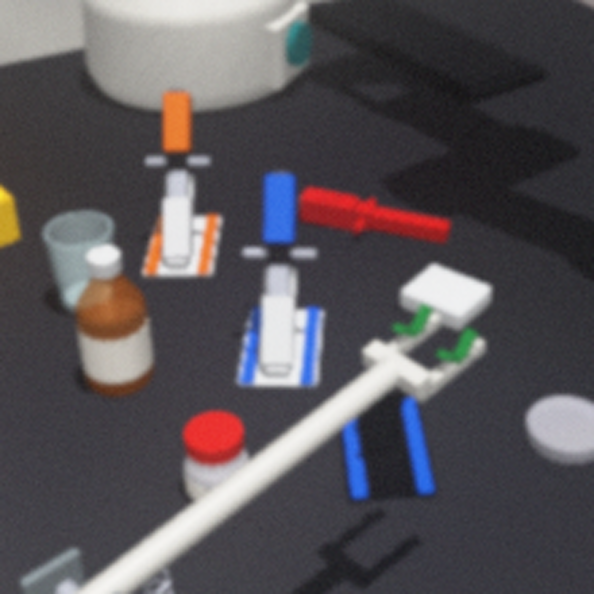

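View pics/cropB.png

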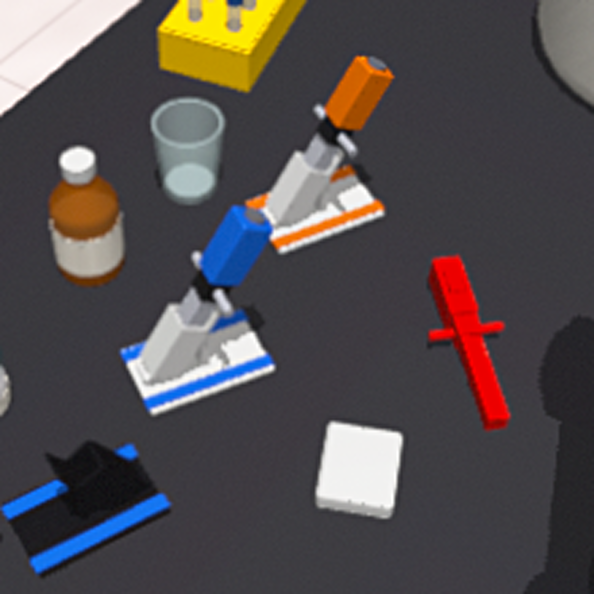

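View pics/cropC.png

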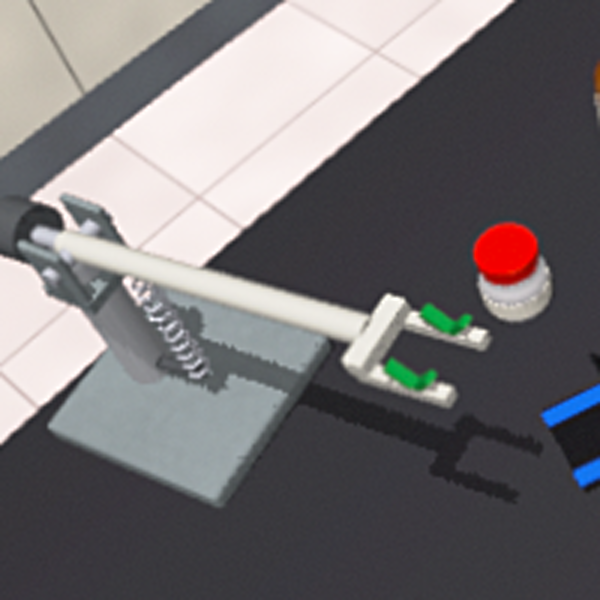

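Candidates:
- **Handpieces:** blue head at scene (242,205) / side (281,196), seated in the white stand with blue stripes. The orange one is at scene (206,170), and a red one lies flat at scene (278,200) / side (372,220).
- **Stands:** the white stand with blue stripes at side (270,233). The black look-alike is at side (232,287).

The blue-headed handpiece in the white stand with blue stripes fits the description, and the enlarged crops confirm it. Next I triangulate.

```bash
python3 - <<'E'
from h import *
s=get_image('scene');d=get_image('side')
# manual pixels from crops: scene crop origin(140,120)/2.7 ; side crop B origin (200,100)/2.7; C origin(20,150)/3
A=lambda x,y:np.array([140+x/2.7,120+y/2.7]);B=lambda x,y:np.array([200+x/2.7,100+y/2.7]);C=lambda x,y:np.array([20+x/3,150+y/3])
pts={'pinL(far)':(A(311,253),B(223,302)),'pinR':(A(249,253),B(197,260)),'pins':(A(280,253),B(211,281)),
'headtop':(A(279,178),B(255,215)),
'notch1':(A(458,352),C(408,378)),'notch2':(A(412,326),C(447,324)),
'prongtip1':(A(481,350),C(447,397)),'prongtip2':(A(437,312),C(484,340)),
'hinge':(A(85,590),C(60,240))}
for k,(a,b) in pts.items():
    X,e=tri([s,d],[a,b]);print(k,X.round(4),np.round(e,1))
for n in ['reagent_bottle','specimen_jar','beaker','dish','timer','handpiece_orange','stand_orange']:
    r=search_frame('side',n); 
    if r: print(n,onz(d,r[0]['point'],0.02).round(3),round(r[0]['score'],2))
E
```

```text
pinL(far) [ 0.5726 -0.0481  0.099 ] [1.  1.1]
pinR [ 0.6176 -0.0771  0.0952] [0.1 0.1]
pins [ 0.5945 -0.0635  0.0964] [0.4 0.4]
headtop [ 0.5767 -0.097   0.1516] [0.6 0.7]
notch1 [0.6182 0.2392 0.1993] [0.2 0.2]
notch2 [0.6269 0.2006 0.1972] [0.3 0.4]
prongtip1 [0.5973 0.234  0.1902] [0.9 1. ]
prongtip2 [0.6037 0.1958 0.1965] [0.6 0.7]
hinge [0.8785 0.2895 0.1817] [1.  0.8]
reagent_bottle [ 0.612 -0.253  0.02 ] 0.72
specimen_jar [ 0.642 -0.142  0.02 ] 0.5
beaker [ 0.754 -0.245  0.02 ] 0.7
dish [0.449 0.177 0.02 ] 0.82
timer [ 0.433 -0.025  0.02 ] 0.77
handpiece_orange [ 0.648 -0.375  0.02 ] 0.91
stand_orange [ 0.607 -0.249  0.02 ] 0.92
```

servo_tool --pt "0.3 -0.15 -0.04 0 -1" --pt "0.6 -0.3 -0.07 0 -1" --pt "0.9 -0.45 -0.1 0 -1"

```text
t: 1.88
position: [0.2701, -0.3927, 0.3191]
tcp_rot: [3.141, -0.0, 0.312]
ft_force: [0.2, 0.1, 0.0]
opening: 1.002
```

servo_tool --pt "0.3 -0.15 -0.04 0 -1" --pt "0.6 -0.3 -0.07 0 -1" --pt "0.9 -0.45 -0.1 0 -1"

```text
t: 2.25
position: [0.3779, -0.2867, 0.3343]
tcp_rot: [3.141, -0.0, 0.313]
ft_force: [0.4, -0.9, 0.1]
opening: 0.994
```

servo_tool --pt "0.3 -0.15 -0.04 0 -1" --pt "0.6 -0.3 -0.07 0 -1" --pt "0.9 -0.45 -0.1 0 -1"

```text
t: 2.62
position: [0.4857, -0.1809, 0.3492]
tcp_rot: [3.141, -0.0, 0.313]
ft_force: [-0.2, -0.8, 0.6]
opening: 0.998
```

servo_tool --pt "0.3 -0.15 -0.04 -0.05 -1" --pt "0.6 -0.3 -0.07 -0.11 -1" --pt "0.82 -0.42 -0.1 -0.17 -1" --pt "0.82 -0.42 -0.1 -0.22 -1" --pt "0.82 -0.42 -0.1 -0.22 -1" --pt "0.82 -0.42 -0.1 -0.22 -1"

```text
t: 3.38
position: [0.582, -0.0847, 0.3639]
tcp_rot: [-3.142, 0.0, 1.0]
ft_force: [0.5, -0.2, 0.3]
opening: 1.002
```

```bash
python3 - <<'E'
from h import *
im=snap('wrist','w1.png'); st=state(); print({k:np.round(st[k],4) for k in ['t','position','tcp_rot','ft_force','joint_pos']}, im['extrinsics'].round(4).tolist())
E
```

```text
{'t': np.float64(3.425), 'position': array([ 0.582 , -0.0848,  0.364 ]), 'tcp_rot': array([3.1415e+00, 1.0000e-04, 1.0007e+00]), 'ft_force': array([ 0.7375, -0.0201,  0.9953]), 'joint_pos': array([-2.7500e-01,  4.2560e-01,  1.2316e+00, -1.0000e-04,  1.4844e+00,
        2.9510e-01])} [[0.8416, 0.5147, 0.164, 0.624], [-0.5402, 0.8022, 0.2543, -0.0185], [-0.0006, -0.3026, 0.9531, 0.4342], [0.0, 0.0, 0.0, 1.0]]
```

View pics/w1.png

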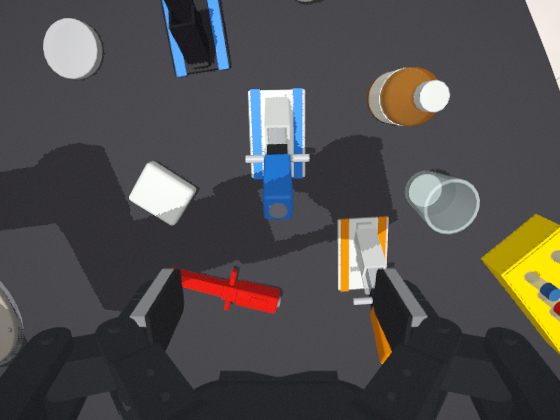

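```bash
python3 - <<'E'
from h import *
im=get_image('wrist')
print(proj(im,[[.582,-.0848,.1355],[.582,-.0848,.31]]))
a=cv2.imread('pics/w1.png')[80:230,215:340]
cv2.imwrite('pics/w1c.png',cv2.resize(a,None,fx=4,fy=4,interpolation=2))
for n in ['handpiece_blue','stand_blue','handpiece_blue_pins','reagent_bottle','specimen_jar','beaker','timer','dish','stand_orange','handpiece_orange']:
    print(n,[(np.round(r['point']).tolist(),round(r['score'],2),onz(im,r['point'],.03).round(3).tolist()) for r in search_frame('wrist',n)])
E
```

```text
[[278.81176656 191.29888454]
 [279.34220665 294.85191207]]
handpiece_blue [([234.0, 294.0], 0.71, [0.434, -0.199, 0.03]), ([279.0, 173.0], 0.6, [0.58, -0.089, 0.03])]
stand_blue [([278.0, 117.0], 0.97, [0.615, -0.032, 0.03]), ([196.0, 37.0], 0.87, [0.586, 0.092, 0.03])]
handpiece_blue_pins [([235.0, 292.0], 0.77, [0.439, -0.197, 0.03])]
reagent_bottle [([405.0, 96.0], 0.62, [0.754, -0.09, 0.03])]
specimen_jar []
beaker [([73.0, 48.0], 0.73, [0.46, 0.165, 0.03]), ([442.0, 200.0], 0.6, [0.738, -0.23, 0.03])]
timer [([164.0, 193.0], 0.77, [0.444, -0.032, 0.03])]
dish [([74.0, 50.0], 0.96, [0.46, 0.162, 0.03])]
stand_orange [([359.0, 252.0], 0.75, [0.612, -0.236, 0.03])]
handpiece_orange [([375.0, 317.0], 0.7, [0.583, -0.34, 0.03])]
```

View pics/w1c.png

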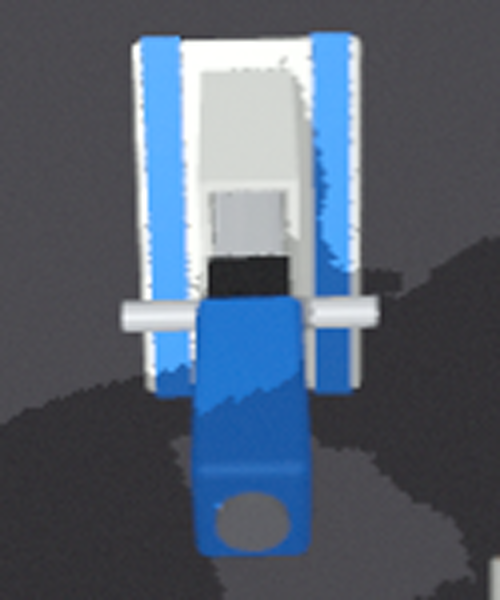

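```bash
cat > fit.py <<'E'
from h import *
from scipy.optimize import least_squares
ax=np.array([-.5,0,.866]);xn=np.array([.866,0,.5]);F=np.array([.032,0,.016])
def hp(x,y,z): return F+ax*z/1e3+xn*x/1e3+np.array([0,y/1e3,0])
M=[[.055,.035,.006],[.055,-.035,.006],[-.055,-.035,.006],[-.055,.035,.006],hp(0,32,92),hp(0,-32,92),hp(15,13,162),hp(15,-13,162),hp(-15,13,162),hp(-15,-13,162),hp(15,13,102),hp(15,-13,102)]
M=np.array(M)
def pose(p):
    c,s=np.cos(p[2]),np.sin(p[2]);R=np.array([[c,-s,0],[s,c,0],[0,0,1]]);return R,np.array([p[0],p[1],0])
def fit(im,uv,idx,p0=(.61,-.04,1.0)):
    def f(p):
        R,t=pose(p);return (proj(im,M[idx]@R.T+t)-uv).ravel()
    r=least_squares(f,p0,loss='soft_l1');return r.x,f(r.x).reshape(-1,2)
E
python3 - <<'E'
from fit import *
im=get_image('wrist')
uv=np.array([(134,40),(359,38),(360,388),(148,392),(122,316),(378,312),(200,468),(310,464),(200,553),(310,553),(200,297),(302,297)])/4.+[215,80]
for idx in [list(range(12)),[0,1,2,3],[4,5,6,7,10,11]]:
    p,e=fit(im,uv[idx],idx);print(p.round(4),np.degrees(p[2]).round(2));print(e.round(1).tolist())
    R,t=pose(p)
    for n,P in [('pins',hp(0,0,92)),('g133',hp(0,0,133)),('g138',hp(0,0,138))]: print(n,(R@P+t).round(4))
    print('axis',R@ax)
E
```

```text
[ 0.602  -0.0509  1.0234] 58.64
[[-0.4, 0.7], [0.6, 0.0], [0.2, 0.6], [-0.2, 0.7], [0.8, -0.6], [-0.3, -0.9], [-2.3, -0.2], [1.1, 0.2], [-0.6, 1.7], [0.5, 1.2], [-0.9, -1.9], [0.5, -2.4]]
pins [ 0.5947 -0.0628  0.0957]
g133 [ 0.5841 -0.0803  0.1312]
g138 [ 0.5828 -0.0825  0.1355]
axis [-0.26021172 -0.42695417  0.866     ]
[ 0.6023 -0.0503  1.0222] 58.57
[[-0.4, 0.2], [0.7, -0.5], [0.1, 0.2], [-0.3, 0.2]]
pins [ 0.595  -0.0623  0.0957]
g133 [ 0.5843 -0.0798  0.1312]
g138 [ 0.583  -0.0819  0.1355]
axis [-0.26076137 -0.42661869  0.866     ]
[ 0.6016 -0.0516  1.0223] 58.57
[[0.9, 0.1], [-0.3, -0.0], [-2.3, 0.8], [1.1, 1.2], [-0.9, -1.1], [0.6, -1.6]]
pins [ 0.5943 -0.0635  0.0957]
g133 [ 0.5837 -0.081   0.1312]
g138 [ 0.5823 -0.0832  0.1355]
axis [-0.26071733 -0.42664561  0.866     ]
```

servo_tool --pt "0.005 -0.002 0.3 -0.007 -1" --pt "0.013 -0.003 0.6 -0.007 -1" --pt "0.013 -0.003 0.8 -0.007 -1" --pt "0.013 -0.003 0.9 -0.007 -1" --pt "0.013 -0.003 0.9 -0.007 -1"

```text
t: 4.65
position: [0.5829, -0.0826, 0.2285]
tcp_rot: [-3.141, 0.0, 1.026]
ft_force: [0.2, -0.9, 0.5]
opening: 1.0
```

```bash
python3 - <<'E'
from fit import *
im=snap('wrist','w2.png'); st=state(); print({k:np.round(st[k],4) for k in ['t','position','tcp_rot','ft_force']})
o=st['position'];print(proj(im,[[o[0],o[1],.1355],[o[0],o[1],.16]]))
E
```

```text
{'t': np.float64(4.7), 'position': array([ 0.5833, -0.0827,  0.2296]), 'tcp_rot': array([ 3.1406e+00, -2.0000e-04,  1.0259e+00]), 'ft_force': array([-0.2154, -0.2426,  1.4388])}
[[280.2459932  255.04664942]
 [280.4650279  277.76559589]]
```

View pics/w2.png

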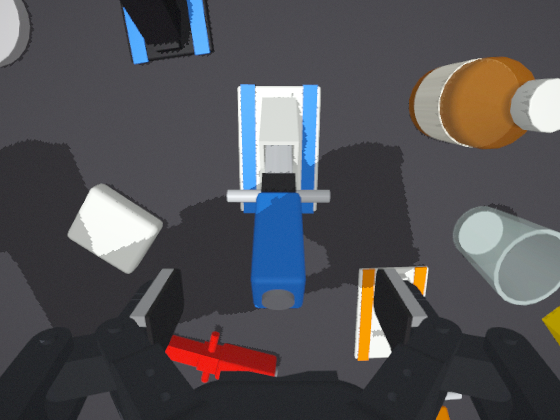

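```bash
python3 - <<'E'
import cv2
a=cv2.imread('pics/w2.png')[75:315,215:340]
cv2.imwrite('pics/w2c.png',cv2.resize(a[:145],None,fx=4,fy=4,interpolation=2))
cv2.imwrite('pics/w2d.png',cv2.resize(a[95:],None,fx=4,fy=4,interpolation=2))
E
```

```text
(no output)
```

View pics/w2c.png

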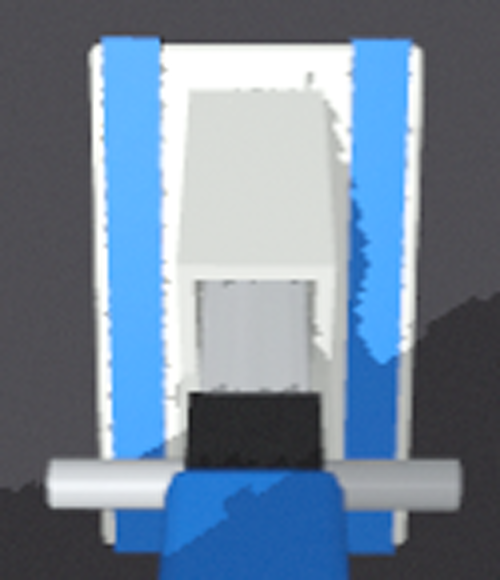

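View pics/w2d.png

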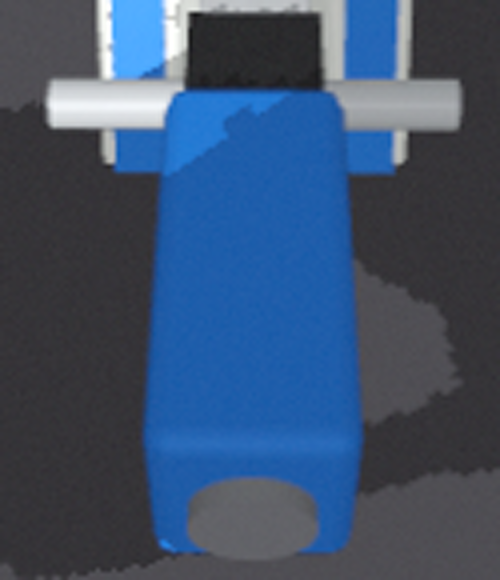

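```bash
python3 - <<'E'
from fit import *
im=get_image('wrist');st=state()
uv=np.array([(90,44),(422,46),(406,545),(105,545),(48,485),(462,485),(146,440+380),(361,440+380),(155,932),(354,932),(166,468),(345,470)])/4.+[215,75]
for idx in [list(range(12)),[0,1,2,3],[4,5,6,7,10,11]]:
    p,e=fit(im,uv[idx],idx);print(p.round(4),p[2].round(4));print(e.round(1).tolist())
    R,t=pose(p)
    g=R@hp(0,0,138)+t;d=g-st['position'];y=st['tcp_rot'][2]
    print('pins',R@hp(0,0,92)+t,'g138',g.round(4),'tool dx,dy,dz',d[0]*np.cos(y)+d[1]*np.sin(y),d[0]*np.sin(y)-d[1]*np.cos(y),-d[2]-.054)
print(state()['position'])
E
```

```text
[ 0.6023 -0.0515  1.0226] 1.0226
[[-0.4, 1.1], [0.2, 0.9], [-0.4, 1.0], [-0.5, 0.7], [1.4, -1.4], [-1.3, -1.1], [-0.7, -0.0], [1.9, 0.1], [0.4, 0.9], [-0.3, 1.0], [0.1, -3.0], [0.1, -3.4]]
pins [ 0.59497937 -0.06343158  0.095672  ] g138 [ 0.583  -0.0831  0.1355] tool dx,dy,dz -0.0005823708105259072 -0.0003206635182412238 0.04069363545706089
[ 0.6029 -0.0509  1.0244] 1.0244
[[-0.3, 0.2], [0.4, -0.2], [0.1, 0.1], [-0.2, -0.0]]
pins [ 0.59564772 -0.0628817   0.095672  ] g138 [ 0.5837 -0.0825  0.1355] tool dx,dy,dz 0.0002341966067100951 8.144266329469799e-06 0.04069363545706089
[ 0.6018 -0.0521  1.0228] 1.0228
[[1.3, -0.2], [-1.5, 0.0], [-0.9, 1.5], [1.7, 1.6], [-0.1, -1.7], [-0.1, -2.1]]
pins [ 0.59449492 -0.06404411  0.095672  ] g138 [ 0.5825 -0.0837  0.1355] tool dx,dy,dz -0.0013573161312576735 -0.0004133500202767375 0.04069363545706089
[ 0.583569   -0.08272945  0.23020164]
```

servo_tool --pt "-0.002 -0.002 0.12 0 -1" --pt "-0.004 -0.002 0.22 0 -1" --pt "-0.004 -0.002 0.27 0 -0.5" --pt "-0.004 -0.002 0.27 0 0" --pt "-0.004 -0.002 0.27 0 0.2" --pt "-0.004 -0.002 0.27 0 0.25" --pt "-0.004 -0.002 0.27 0 0.3" --pt "-0.004 -0.002 0.27 0 0.3"

```text
t: 5.75
position: [0.5824, -0.0829, 0.1885]
tcp_rot: [3.141, -0.0, 1.026]
ft_force: [0.0, -0.1, 0.7]
opening: 0.35
```

```bash
python3 - <<'E'
from fit import *
im=snap('wrist','w3.png'); st=state(); print({k:np.round(st[k],4) for k in ['t','position','tcp_rot','ft_force','opening']})
E
```

```text
{'t': np.float64(5.8), 'position': array([ 0.5824, -0.0829,  0.1885]), 'tcp_rot': array([3.1414, 0.    , 1.026 ]), 'ft_force': array([0.7926, 0.3591, 0.6095]), 'opening': np.float64(0.3556)}
```

View pics/w3.png

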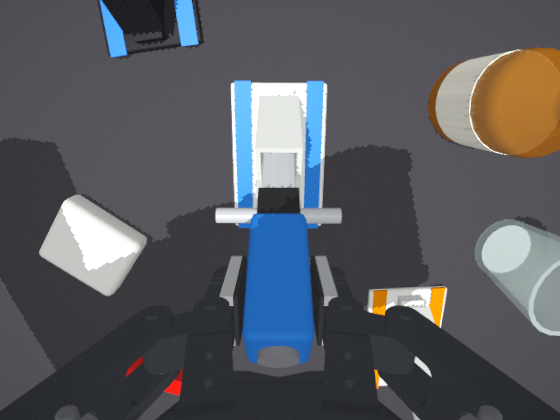

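```bash
python3 - <<'E'
import cv2
a=cv2.imread('pics/w3.png')[200:370,205:350]
cv2.imwrite('pics/w3c.png',cv2.resize(a,None,fx=3.5,fy=3.5,interpolation=2))
E
```

```text
(no output)
```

View pics/w3c.png

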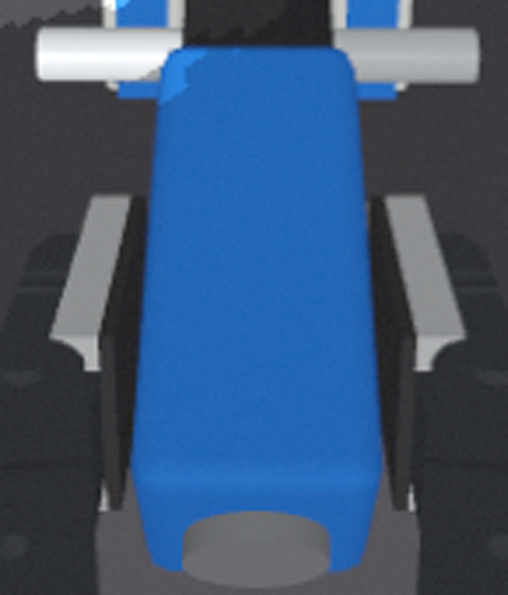

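servo_tool --pt "0 0 0 0 0.36" --pt "0 0 0 0 0.4" --pt "0 0 0 0 0.45" --pt "0 0 0 0 1" --pt "0 0 0 0 1" --pt "0 0 0 0 1"

```text
t: 6.55
position: [0.5824, -0.083, 0.1885]
tcp_rot: [3.141, 0.0, 1.026]
ft_force: [-1.1, -0.5, 3.1]
opening: 0.296
```

```bash
python3 - <<'E'
from fit import *
im=snap('wrist','w4.png'); st=state(); print({k:np.round(st[k],4) for k in ['t','position','tcp_rot','ft_force','ft_torque','opening']})
a=cv2.imread('pics/w4.png')[70:370,205:350]
b=cv2.imread('pics/w3.png')[70:370,205:350]
cv2.imwrite('pics/w4c.png',cv2.resize(np.hstack([b,a]),None,fx=2,fy=2,interpolation=2))
E
```

```text
{'t': np.float64(6.6), 'position': array([ 0.5824, -0.083 ,  0.1885]), 'tcp_rot': array([3.1413e+00, 1.0000e-04, 1.0260e+00]), 'ft_force': array([-0.4443,  0.8423,  1.5081]), 'ft_torque': array([-0.0443,  0.1103, -0.0297]), 'opening': np.float64(0.2979)}
```

View pics/w4c.png

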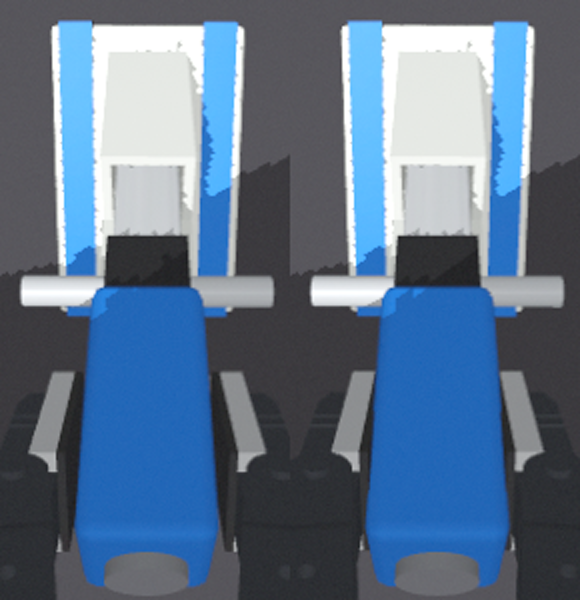

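servo_tool --pt "-0.01 0 -0.0173 0 1" --pt "-0.025 0 -0.0433 0 1" --pt "-0.05 0 -0.0866 0 1" --pt "-0.075 0 -0.13 0 1" --pt "-0.1 0 -0.1732 0 1" --pt "-0.1 0 -0.1732 0 1"

```text
t: 7.35
position: [0.5747, -0.0962, 0.2152]
tcp_rot: [3.14, -0.0, 1.025]
ft_force: [-0.1, -0.5, -3.3]
opening: 0.297
```

```bash
python3 - <<'E'
from fit import *
im=snap('wrist','w5.png'); st=state(); print({k:np.round(st[k],4) for k in ['t','position','tcp_rot','ft_force','ft_torque','opening']})
a=cv2.imread('pics/w5.png')[70:370,205:350]
s=snap('side','s5.png'); b=cv2.imread('pics/s5.png')[130:280,210:355]
b=cv2.resize(b,(290,300),interpolation=2)
cv2.imwrite('pics/w5c.png',np.hstack([cv2.resize(a,None,fx=2,fy=2,interpolation=2),cv2.resize(b,None,fx=1.7,fy=2,interpolation=2)]))
E
```

```text
{'t': np.float64(7.4), 'position': array([ 0.5746, -0.096 ,  0.2147]), 'tcp_rot': array([ 3.1409e+00, -1.0000e-04,  1.0256e+00]), 'ft_force': array([-0.2644, -0.7024, -2.3352]), 'ft_torque': array([-0.0879,  0.0473, -0.0694]), 'opening': np.float64(0.3033)}
```

View pics/w5c.png

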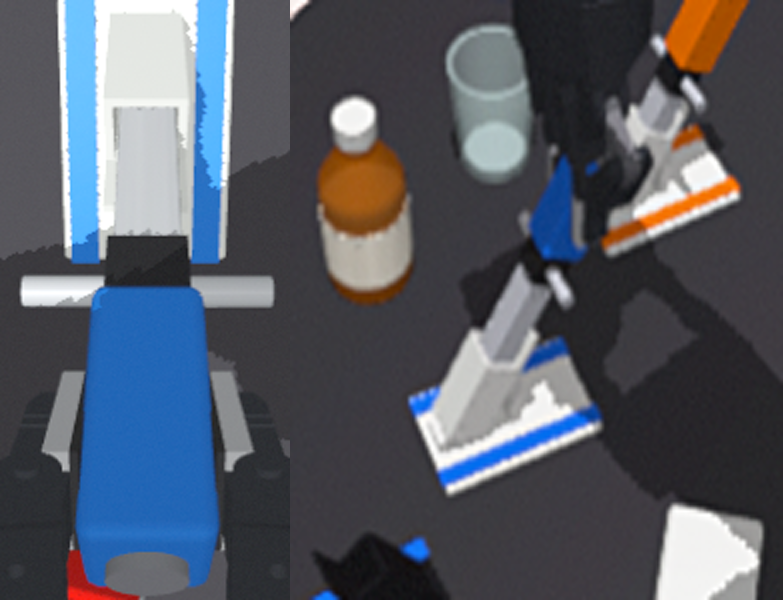

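servo_tool --pt "-0.025 0 -0.0433 0 1" --pt "-0.05 0 -0.0866 0 1" --pt "-0.08 0 -0.1386 0 1" --pt "-0.11 0 -0.1905 0 1" --pt "-0.14 0 -0.2425 0 1" --pt "-0.17 0 -0.2944 0 1" --pt "-0.2 0 -0.3464 0 1" --pt "-0.23 0 -0.3984 0 1" --pt "-0.23 0 -0.3984 0 1"

```text
t: 8.57
position: [0.5568, -0.1256, 0.2749]
tcp_rot: [3.14, -0.0, 1.025]
ft_force: [-1.3, 1.2, -2.9]
opening: 0.295
```

```bash
python3 - <<'E'
from fit import *
im=snap('wrist','w6.png'); st=state(); print({k:np.round(st[k],4) for k in ['t','position','tcp_rot','ft_force','ft_torque','opening']})
a=cv2.imread('pics/w6.png')[0:420,160:400]
s=snap('side','s6.png'); b=cv2.imread('pics/s6.png')[100:310,180:380]
b=cv2.resize(b,None,fx=2,fy=2,interpolation=2)
cv2.imwrite('pics/w6c.png',np.hstack([a,b]))
E
```

```text
{'t': np.float64(8.625), 'position': array([ 0.5567, -0.1254,  0.2744]), 'tcp_rot': array([ 3.1411e+00, -1.0000e-04,  1.0256e+00]), 'ft_force': array([-0.6752,  0.069 , -3.936 ]), 'ft_torque': array([-0.0889,  0.1345, -0.0176]), 'opening': np.float64(0.2942)}
```

View pics/w6c.png

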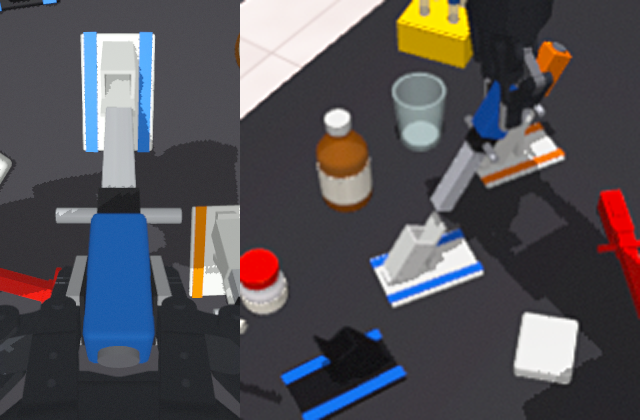

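servo_tool --pt "0 0 -0.1 0 1" --pt "0 0 -0.3 0 1" --pt "0 0 -0.5 0 1" --pt "0 0 -0.7 0 1" --pt "0 0 -0.9 0 1" --pt "0 0 -1 0 1"

```text
t: 9.43
position: [0.5568, -0.1251, 0.427]
tcp_rot: [3.138, -0.001, 1.026]
ft_force: [0.4, 0.7, -2.2]
opening: 0.296
```

servo_tool --pt "0.1 -0.04 0 0 1" --pt "0.3 -0.13 0 0 1" --pt "0.5 -0.22 0 0 1" --pt "0.75 -0.32 0 0 1" --pt "1 -0.43 0 0 1"

```text
t: 10.05
position: [0.579, 0.0389, 0.4233]
tcp_rot: [-3.14, 0.0, 1.026]
ft_force: [0.3, -0.3, -2.4]
opening: 0.298
```

servo_tool --pt "0.2 -0.08 0 -0.02 1" --pt "0.4 -0.17 0 -0.07 1" --pt "0.5 -0.25 0 -0.12 1" --pt "0.5 -0.25 0 -0.17 1" --pt "0.5 -0.25 0 -0.22 1" --pt "0.5 -0.25 0 -0.27 1" --pt "0.5 -0.25 0 -0.32 1" --pt "0.5 -0.25 0 -0.37 1" --pt "0.5 -0.25 0 -0.42 1" --pt "0.5 -0.25 0 -0.47 1" --pt "0.5 -0.25 0 -0.5 1"

```text
t: 11.42
position: [0.5856, 0.1213, 0.4232]
tcp_rot: [-3.141, -0.002, 2.601]
ft_force: [-0.4, 0.0, -2.4]
opening: 0.295
```

```bash
python3 - <<'E'
from fit import *
st=state(); print({k:np.round(st[k],4) for k in ['t','position','tcp_rot','ft_force','opening','joint_pos']})
s=snap('side','s7.png');s=snap('scene','c7.png')
E
```

```text
{'t': np.float64(11.425), 'position': array([0.5856, 0.1213, 0.4232]), 'tcp_rot': array([-3.1409e+00, -1.6000e-03,  2.6014e+00]), 'ft_force': array([-0.3626,  0.0451, -2.3751]), 'opening': np.float64(0.2947), 'joint_pos': array([ 7.6000e-02,  4.3120e-01,  1.0666e+00,  4.0000e-04,  1.6456e+00,
       -9.5460e-01])}
```

View pics/s7.png

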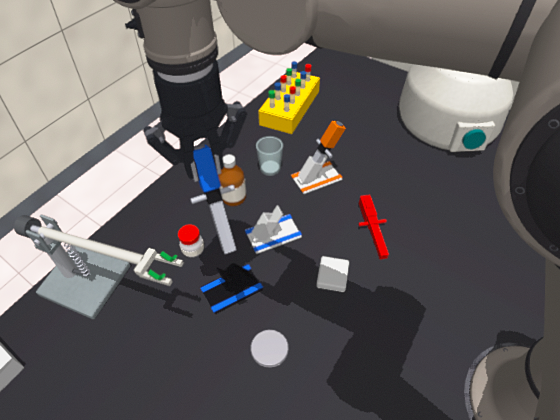

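View pics/c7.png

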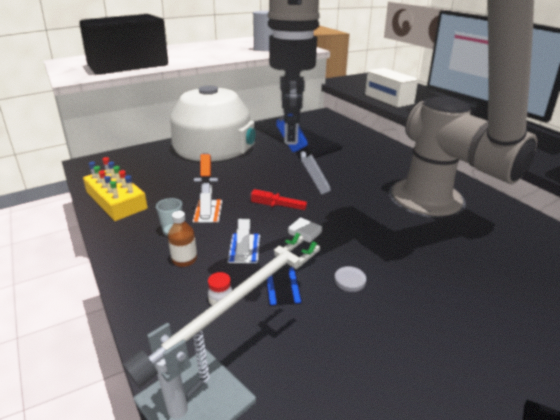

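```bash
python3 - <<'E'
from h import *
s=get_image('scene');d=get_image('side')
C=[]
for im in (s,d):
    f=cv2.GaussianBlur(im['frame'],(3,3),0).astype(int);m=((f[...,1]>f[...,0]*1.5+15)&(f[...,1]>f[...,2]*1.3+10)).astype(np.uint8)
    m[:150]=0
    n,l,st,c=cv2.connectedComponentsWithStats(m)
    r=[(st[i,4],c[i].round(1).tolist(),st[i,:4].tolist()) for i in range(1,n) if st[i,4]>8];print(r);C.append([np.array(x[1]) for x in r])
a=cv2.cvtColor(s['frame'],cv2.COLOR_RGB2BGR)[210:285,260:340];b=cv2.cvtColor(d['frame'],cv2.COLOR_RGB2BGR)[230:300,120:200]
cv2.imwrite('pics/f.png',np.vstack([cv2.resize(a,(400,300),interpolation=2),cv2.resize(b,(400,300),interpolation=2)]))
E
```

```text
[(np.int32(16), [96.3, 167.7], [94, 166, 5, 5]), (np.int32(18), [116.1, 167.8], [114, 166, 5, 5]), (np.int32(13), [112.6, 183.5], [111, 182, 4, 4]), (np.int32(57), [292.8, 239.2], [286, 234, 13, 10]), (np.int32(75), [309.6, 247.8], [302, 242, 15, 11])]
[(np.int32(92), [167.8, 256.1], [160, 251, 17, 10]), (np.int32(99), [155.9, 274.5], [148, 269, 18, 11])]
```

View pics/f.png

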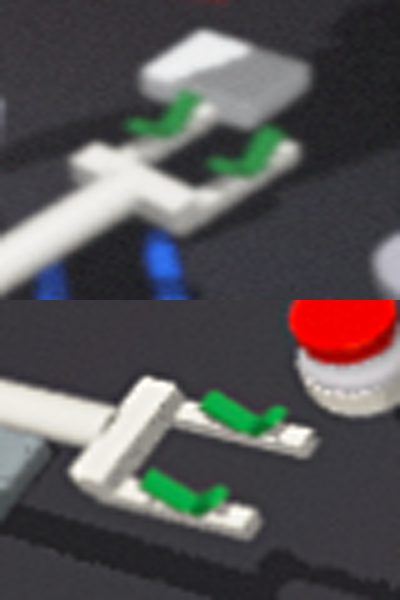

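```bash
python3 - <<'E'
from h import *
s=get_image('scene');d=get_image('side')
a,e=tri([s,d],[(292.8,239.2),(167.8,256.1)]);b,e2=tri([s,d],[(309.6,247.8),(155.9,274.5)])
m=(a+b)/2;v=b-a;print(a,b,m,np.linalg.norm(v),e,e2,np.degrees(np.arctan2(-v[0],v[1])))
# V bottoms & bars
F=lambda x,y:(260+x/5,210+y/4);G=lambda x,y:(120+x/5,230+y/(300/70))
for n,p,q in [('V2',F(165,133),G(248,428-300)),('V1',F(248,170),G(195,508-300)),('tip2',F(212,108),G(305,443-300)),('tip1',F(292,150),G(250,522-300)),('barL',F(95,150),G(155,380-300)),('barR',F(185,200),G(92,460-300))]:
    print(n,*tri([s,d],[p,q]))
# bar axis from side image: hinge direction
print(search_frame('side','hinge_side')[:1],search_frame('scene','hinge_side')[:1])
E
```

```text
[0.62763525 0.20130937 0.20189479] [0.61767764 0.23832765 0.20376492] [0.62265644 0.21981851 0.20282985] 0.038379746405568155 [np.float64(0.03803532395586909), np.float64(0.04065821617252305)] [np.float64(0.01476362591970916), np.float64(0.01579392493702287)] 15.05570424681881
V2 [0.62645783 0.20115412 0.19217272] [np.float64(0.18553846515375164), np.float64(0.1980106690963233)]
V1 [0.61582463 0.23704418 0.19183857] [np.float64(0.14213894289651743), np.float64(0.15187721286846362)]
tip2 [0.60408618 0.19670237 0.19502962] [np.float64(0.050084060225855175), np.float64(0.055013915682428784)]
tip1 [0.59547811 0.23263616 0.19279131] [np.float64(0.628781520519407), np.float64(0.6898465171416511)]
barL [0.6605616  0.20779847 0.20179981] [np.float64(0.6833568830743599), np.float64(0.7002790125567013)]
barR [0.65117761 0.24688739 0.19992208] [np.float64(1.8453659490011407), np.float64(1.8832363966426464)]
[{'point': [114.6, 250.4], 'score': 0.76}] [{'point': [216.1, 307.3], 'score': 0.77}]
```

The two green ramps triangulate to a fork centre of about (0.622, 0.220, 0.20), yaw 15°. The tool can't tilt, so if I let go at a 30° lean the handpiece would swing and bounce the arm. I'll turn so that the foot points to the hinge. Then I'll rest the shank lightly on the rigid crossbar, which pushes the arm up against its stop, so the handpiece rotates plumb in the grip before I hang it.

servo_tool --pt "0.05 0.02 0 0.03 1" --pt "0.12 0.05 -0.01 0.085 1" --pt "0.2 0.08 -0.02 0.14 1" --pt "0.28 0.11 -0.03 0.195 1" --pt "0.36 0.14 -0.04 0.25 1" --pt "0.44 0.18 -0.05 0.305 1" --pt "0.5 0.21 -0.06 0.36 1" --pt "0.567 0.232 -0.06 0.415 1" --pt "0.567 0.232 -0.06 0.47 1" --pt "0.567 0.232 -0.06 0.525 1" --pt "0.567 0.232 -0.06 0.58 1" --pt "0.567 0.232 -0.06 0.635 1"

```text
t: 13.32
position: [0.5313, 0.1939, 0.4331]
tcp_rot: [-3.141, 0.0, 0.595]
ft_force: [0.8, -0.4, -1.2]
opening: 0.295
```

servo_tool --pt "0 0 0 0.055 1" --pt "0 0 0 0.105 1" --pt "0 0 0 0.109 1" --pt "0 0 0 0.109 1"

```text
t: 13.82
position: [0.5313, 0.1939, 0.4331]
tcp_rot: [3.142, 0.0, 0.262]
ft_force: [0.8, 0.4, -3.1]
opening: 0.296
```

```bash
python3 - <<'E'
from fit import *
st=state(); print({k:np.round(st[k],4) for k in ['t','position','tcp_rot','ft_force','opening','joint_pos']})
s=snap('side','s8.png');w=snap('wrist','w8.png')
y=.2627;O=np.array([.6222,.2195,.2]);R=np.array([[np.cos(y),-np.sin(y),0],[np.sin(y),np.cos(y),0],[0,0,1]])
for P in [(0,.019,0),(0,-.019,0),(.029,.015,0),(.029,-.015,0)]: print(P,proj(w,O+R@np.array(P)))
print('fork frame TCP',R.T@(st['position']-O))
cv2.imwrite('pics/s8w8.png',np.hstack([cv2.imread('pics/w8.png')[:,80:480],cv2.imread('pics/s8.png')[:,0:360]]))
E
```

```text
{'t': np.float64(13.825), 'position': array([0.5313, 0.1939, 0.4331]), 'tcp_rot': array([3.1416e+00, 2.0000e-04, 2.6180e-01]), 'ft_force': array([ 0.8139,  0.3673, -3.1175]), 'opening': np.float64(0.2957), 'joint_pos': array([ 0.2144,  0.3608,  1.1471, -0.    ,  1.6339,  1.5234])}
(0, 0.019, 0) [[255.99697974  83.26040583]]
(0, -0.019, 0) [[300.1325785   83.19624789]]
(0.029, 0.015, 0) [[260.16899426  47.32586039]]
(0.029, -0.015, 0) [[295.86247923  47.26926968]]
fork frame TCP [-0.09439757 -0.00112792  0.23307927]
```

View pics/s8w8.png

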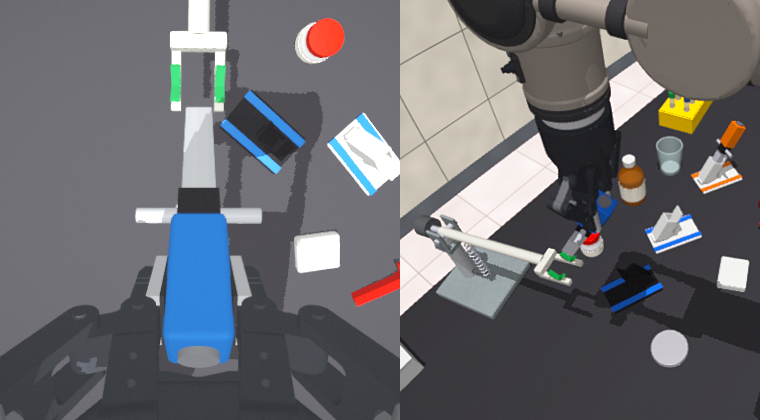

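servo_tool --pt "0.03 -0.005 0.06 0 1" --pt "0.07 -0.01 0.14 0 1" --pt "0.12 -0.01 0.24 0 1" --pt "0.17 -0.01 0.34 0 1" --pt "0.22 -0.01 0.44 0 1" --pt "0.27 -0.01 0.54 0 1" --pt "0.31 -0.01 0.63 0 1" --pt "0.34 -0.01 0.69 0 1" --pt "0.34 -0.01 0.69 0 1"

```text
t: 15.05
position: [0.5804, 0.2084, 0.3287]
tcp_rot: [3.142, 0.001, 0.259]
ft_force: [-0.5, 0.2, -2.6]
opening: 0.297
```

```bash
cat > f.py <<'E'
from fit import *
y=.2627;O=np.array([.6222,.2195,.2]);RF=np.array([[np.cos(y),-np.sin(y),0],[np.sin(y),np.cos(y),0],[0,0,1]])
def look(n):
    st=state(); print({k:np.round(st[k],4) for k in ['t','tcp_rot','ft_force','ft_torque','opening']})
    print('fork frame TCP',(RF.T@(st['position']-O)).round(4),'F fork',(RF.T@st['ft_force']).round(2))
    s=snap('side','s%s.png'%n);w=snap('wrist','w%s.png'%n)
    a=cv2.imread('pics/w%s.png'%n)[:,80:480];b=cv2.resize(cv2.imread('pics/s%s.png'%n)[170:310,40:220],None,fx=2,fy=3,interpolation=2)
    b=cv2.resize(cv2.imread('pics/s%s.png'%n)[160:320,40:192],None,fx=2.625,fy=2.625,interpolation=2)
    cv2.imwrite('pics/l%s.png'%n,np.hstack([a,b])); return s,w
E
python3 -c "
from f import *
look(9)"
```

```text
{'t': np.float64(15.05), 'tcp_rot': array([3.1415e+00, 1.5000e-03, 2.5940e-01]), 'ft_force': array([-0.5171,  0.153 , -2.5907]), 'ft_torque': array([-0.0366,  0.0665, -0.0012]), 'opening': np.float64(0.2974)}
fork frame TCP [-0.0433  0.0002  0.1287] F fork [-0.46  0.28 -2.59]
```

View pics/l9.png

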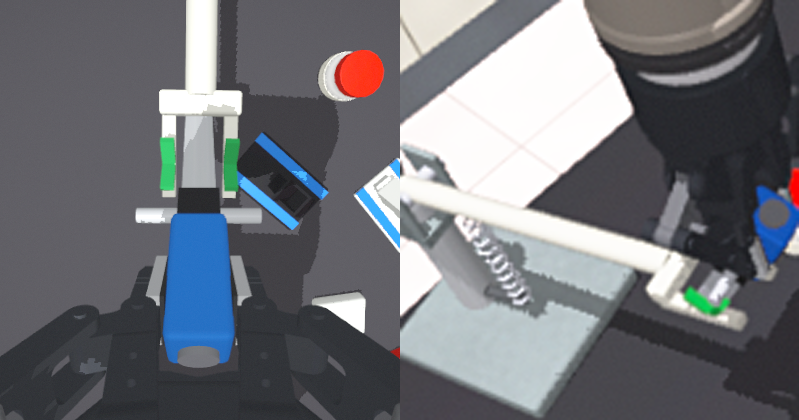

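servo_tool --pt "0.02 0 0 0 1" --pt "0.04 0 0 0 1" --pt "0.06 0 0 0 1" --pt "0.08 0 0 0 1" --pt "0.08 0 0 0 1"

```text
t: 15.78
position: [0.5914, 0.2114, 0.329]
tcp_rot: [3.142, 0.003, 0.259]
ft_force: [-4.5, -1.1, -3.0]
opening: 0.297
```

```bash
python3 -c "
from f import *
look(10)"
```

```text
{'t': np.float64(15.775), 'tcp_rot': array([3.1415e+00, 2.7000e-03, 2.5940e-01]), 'ft_force': array([-4.5183, -1.0811, -2.9673]), 'ft_torque': array([-0.2277,  1.0597, -0.0303]), 'opening': np.float64(0.2965)}
fork frame TCP [-0.0318  0.0002  0.129 ] F fork [-4.64  0.13 -2.97]
```

View pics/l10.png

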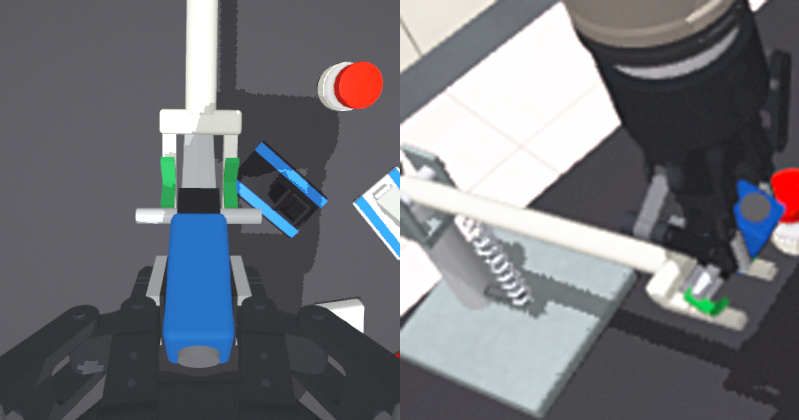

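servo_tool --pt "0.01 0 -0.006 0 1" --pt "0.02 0 -0.012 0 1" --pt "0.03 0 -0.018 0 1" --pt "0.04 0 -0.024 0 1" --pt "0.05 0 -0.03 0 1" --pt "0.05 0 -0.03 0 1"

```text
t: 16.62
position: [0.5986, 0.2133, 0.3337]
tcp_rot: [3.141, 0.002, 0.259]
ft_force: [-5.0, -1.9, -4.6]
opening: 0.301
```

```bash
python3 -c "
from f import *
look(11)"
```

```text
{'t': np.float64(16.625), 'tcp_rot': array([3.1414e+00, 2.3000e-03, 2.5940e-01]), 'ft_force': array([-5.0262, -1.9058, -4.6213]), 'ft_torque': array([-0.4919,  1.3933, -0.0143]), 'opening': np.float64(0.3008)}
fork frame TCP [-2.440e-02  1.000e-04  1.337e-01] F fork [-5.35 -0.54 -4.62]
```

View pics/l11.png

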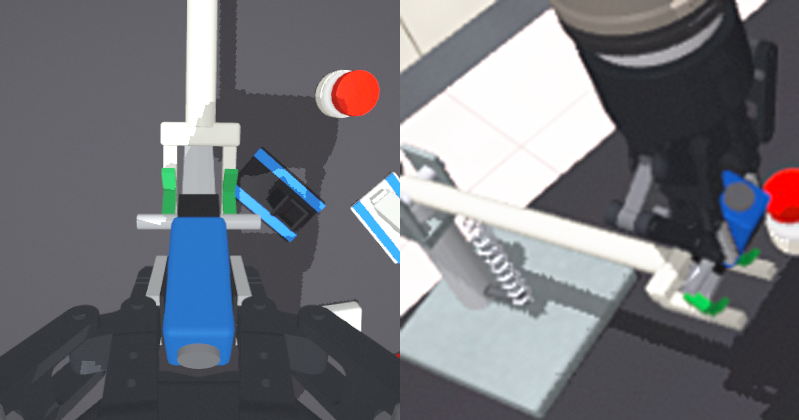

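servo_tool --pt "0.015 0 -0.007 0 1" --pt "0.03 0 -0.014 0 1" --pt "0.045 0 -0.021 0 1" --pt "0.06 0 -0.028 0 1" --pt "0.075 0 -0.035 0 1" --pt "0.09 0 -0.042 0 1" --pt "0.105 0 -0.049 0 1" --pt "0.12 0 -0.056 0 1" --pt "0.135 0 -0.062 0 1" --pt "0.15 0 -0.068 0 1" --pt "0.165 0 -0.073 0 1" --pt "0.165 0 -0.073 0 1"

```text
t: 18.23
position: [0.6232, 0.2199, 0.345]
tcp_rot: [-3.142, 0.0, 0.259]
ft_force: [-5.3, -1.0, -4.8]
opening: 0.298
```

```bash
python3 -c "
from f import *
look(12)"
```

```text
{'t': np.float64(18.225), 'tcp_rot': array([-3.1416e+00,  1.0000e-04,  2.5950e-01]), 'ft_force': array([-5.2861, -0.9569, -4.7785]), 'ft_torque': array([-0.3387,  1.2967,  0.0474]), 'opening': np.float64(0.2976)}
fork frame TCP [1.00e-03 1.00e-04 1.45e-01] F fork [-5.35  0.45 -4.78]
```

View pics/l12.png

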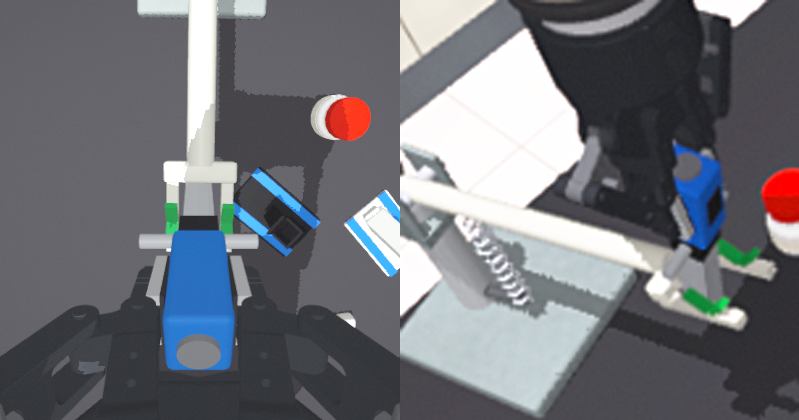

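servo_tool --pt "0.015 0 -0.003 0 1" --pt "0.03 0 -0.006 0 1" --pt "0.045 0 -0.01 0 1" --pt "0.06 0 -0.013 0 1" --pt "0.075 0 -0.016 0 1" --pt "0.09 0 -0.02 0 1" --pt "0.105 0 -0.024 0 1" --pt "0.12 0 -0.027 0 1" --pt "0.133 0 -0.03 0 1" --pt "0.133 0 -0.03 0 1"

```text
t: 19.58
position: [0.6424, 0.225, 0.3494]
tcp_rot: [3.142, 0.0, 0.259]
ft_force: [-4.7, -1.3, -5.4]
opening: 0.299
```

```bash
python3 -c "
from f import *
look(13)
snap('scene','c13.png')
a=cv2.imread('pics/s13.png')[180:320,90:230];b=cv2.imread('pics/c13.png')[140:300,230:370]
cv2.imwrite('pics/z13.png',np.hstack([cv2.resize(a,(400,400),interpolation=2),cv2.resize(b,(350,400),interpolation=2)]))"
```

```text
{'t': np.float64(19.575), 'tcp_rot': array([3.1416e+00, 3.0000e-04, 2.5940e-01]), 'ft_force': array([-4.6556, -1.3167, -5.3775]), 'ft_torque': array([-0.3486,  1.3398, -0.0267]), 'opening': np.float64(0.2991)}
fork frame TCP [0.021  0.     0.1494] F fork [-4.84 -0.06 -5.38]
```

View pics/l13.png

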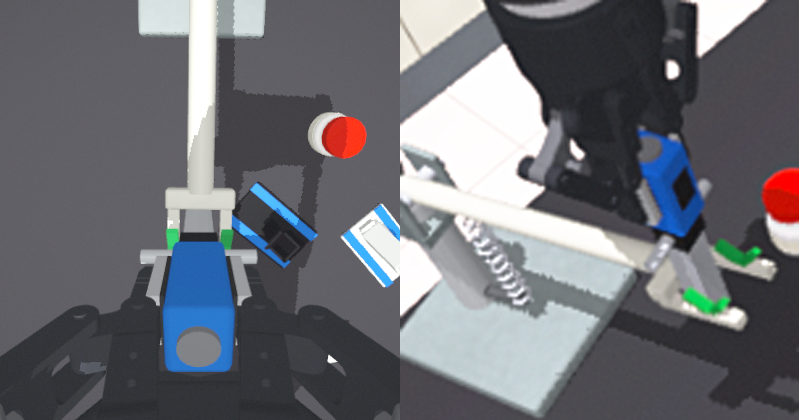

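View pics/z13.png

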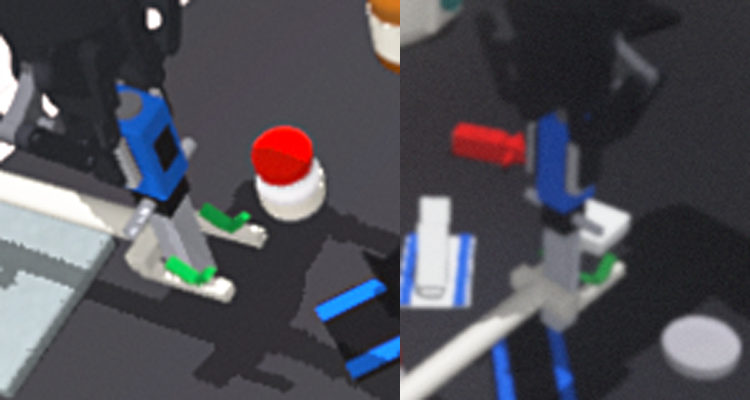

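```bash
python3 -c "
from f import *
b=cv2.imread('pics/c13.png')[185:285,260:340]
cv2.imwrite('pics/zz.png',cv2.resize(b,None,fx=6,fy=6,interpolation=2))
im=get_image('scene')
for P in [(.029,.023,-.01),(.029,-.023,-.01),(.02,0,-.0],) ] if 0 else [(.029,.023,0),(.029,-.023,0),(.02,0,-.04),(.02,0,.05),(0,.019,0),(0,-.019,0)]: print(P,(proj(im,O+RF@np.array(P))[0]-[260,185])*6)"
```

```text
File "<string>", line 6
    for P in [(.029,.023,-.01),(.029,-.023,-.01),(.02,0,-.0],) ] if 0 else [(.029,.023,0),(.029,-.023,0),(.02,0,-.04),(.02,0,.05),(0,.019,0),(0,-.019,0)]: print(P,(proj(im,O+RF@np.array(P))[0]-[260,185])*6)
                                                           ^
SyntaxError: closing parenthesis ']' does not match opening parenthesis '('
```

```bash
python3 -c "
from f import *
b=cv2.imread('pics/c13.png')[185:285,260:340]
cv2.imwrite('pics/zz.png',cv2.resize(b,None,fx=6,fy=6,interpolation=2))
im=get_image('scene')
for P in [(.029,.023,0),(.029,-.023,0),(.02,0,-.04),(.02,0,.05),(0,.019,0),(0,-.019,0)]: print(P,(proj(im,O+RF@np.array(P))[0]-[260,185])*6)"
```

```text
(0.029, 0.023, 0) [239.75774046 438.8408515 ]
(0.029, -0.023, 0) [118.80081575 366.88961905]
(0.02, 0, -0.04) [195.82535248 496.7969116 ]
(0.02, 0, 0.05) [204.94338877 241.95828726]
(0, 0.019, 0) [297.10484911 385.96619574]
(0, -0.019, 0) [197.61091571 329.48319307]
```

View pics/zz.png

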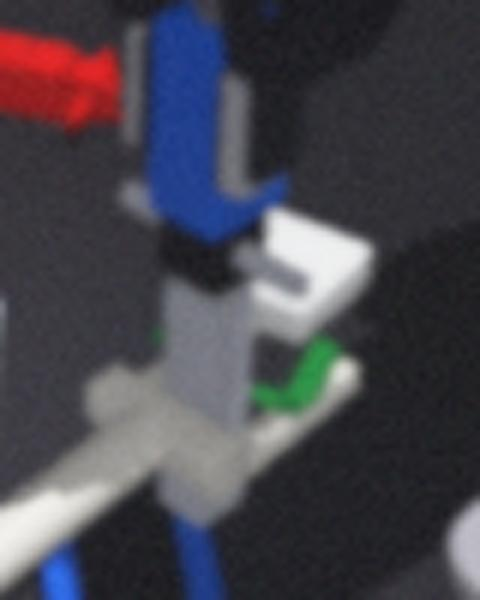

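```bash
python3 -c "
import cv2
b=cv2.imread('pics/w13.png')[190:380,205:355]
cv2.imwrite('pics/zw.png',cv2.resize(b[:150],None,fx=4,fy=4,interpolation=2))
cv2.imwrite('pics/zw2.png',cv2.resize(b[100:],None,fx=4,fy=4,interpolation=2))"
```

```text
(no output)
```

View pics/zw.png

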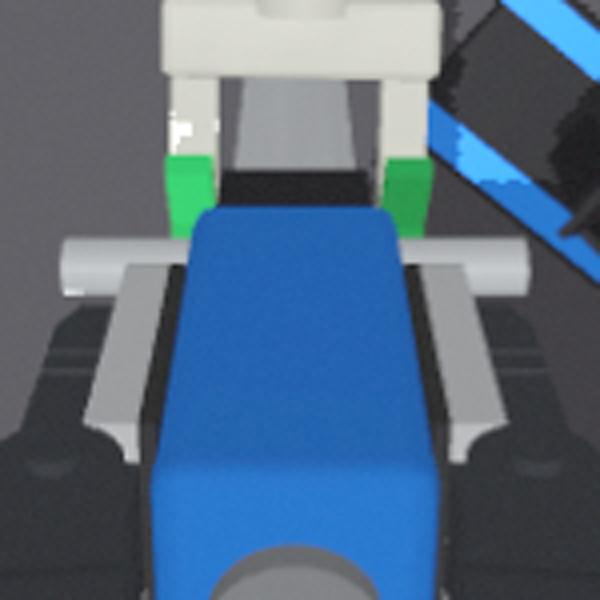

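View pics/zw2.png

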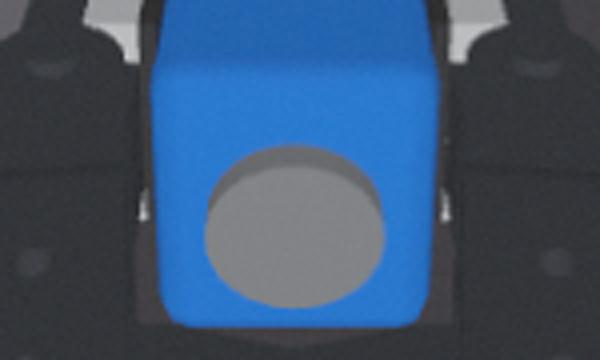

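```bash
cat > tilt.py <<'E'
from f import *
from scipy.optimize import least_squares
# handpiece in tool frame: pins at (px,py,pz), tilt th: axis(foot->head) in tool = (-sin,0,-cos); xn (upper) = (cos,0,-sin)
def tilt(im,R,t,uv,pts):
    def mod(p):
        th=p[2];a=np.array([-np.sin(th),0,-np.cos(th)]);xn=np.array([np.cos(th),0,-np.sin(th)]);c=np.array([p[0],p[3],p[1]])
        P=np.array([c+a*(z-92)/1e3+xn*x/1e3+np.array([0,-y/1e3,0]) for x,y,z in pts])
        return proj(im,P@R.T+t)
    r=least_squares(lambda p:(mod(p)-uv).ravel(),[.01,.1,.2,0],loss='soft_l1')
    return r.x,(mod(r.x)-uv).round(1).tolist()
pts=[(0,32,92),(0,-32,92),(15,13,102),(15,-13,102),(15,13,162),(15,-13,162),(-15,13,162),(-15,-13,162)]
from scipy.spatial.transform import Rotation as Ro
E
python3 - <<'E'
from tilt import *
im=get_image('wrist');st=state();R=Ro.from_euler('xyz',st['tcp_rot']).as_matrix();t=st['position']
uv=np.array([(62,268),(529,268),(195,210),(395,210),(152,465),(438,465),(160,725),(432,725)])/4+[205,190]
p,e=tilt(im,R,t,uv,pts);print(np.degrees(p[2]),p,e)
# reference w3c crop (before grip, 3.5x, origin 205,200); same camera-to-tool
uv3=np.array([(36,54),(480,54),(160,50),(357,50),(133,475),(382,475),(155,572),(362,572)])/3.5+[205,200]
p,e=tilt(im,R,t,uv3,pts);print('ref',np.degrees(p[2]),p,e)
E
```

```text
-0.11438502754219594 [-0.00660461  0.1019931  -0.0019964  -0.00068229] [[2.2, 0.8], [-2.5, 0.8], [0.4, -2.0], [-0.3, -2.0], [-0.4, -0.1], [0.7, -0.0], [0.5, 0.3], [-0.8, 0.3]]
ref 29.808600832380883 [ 0.02014457  0.09651445  0.52025823 -0.00072179] [[3.1, 1.3], [-3.1, 1.3], [0.7, -2.5], [-1.0, -2.5], [-0.5, 0.6], [0.9, 0.6], [-1.0, -0.4], [0.7, -0.4]]
```

servo_tool --pt "-0.03 0 0 0 1" --pt "-0.06 0 0 0 1" --pt "-0.09 0 0 0 1" --pt "-0.116 0 0 0 1" --pt "-0.116 0 0 0 1" --pt "-0.116 0 0 0 1"

```text
t: 20.58
position: [0.6256, 0.2205, 0.3496]
tcp_rot: [3.142, -0.0, 0.259]
ft_force: [0.4, 0.0, -3.8]
opening: 0.294
```

```bash
python3 -c "
from f import *
look(14)
import cv2
b=cv2.imread('pics/w14.png')[190:380,205:355]
cv2.imwrite('pics/zw.png',cv2.resize(b[:150],None,fx=4,fy=4,interpolation=2))
cv2.imwrite('pics/zw2.png',cv2.resize(b[100:],None,fx=4,fy=4,interpolation=2))"
```

```text
{'t': np.float64(20.575), 'tcp_rot': array([ 3.1415e+00, -4.0000e-04,  2.5940e-01]), 'ft_force': array([ 0.3782,  0.0261, -3.8091]), 'ft_torque': array([-0.0416,  0.0119, -0.006 ]), 'opening': np.float64(0.2944)}
fork frame TCP [0.0035 0.     0.1496] F fork [ 0.37 -0.07 -3.81]
```

View pics/l14.png

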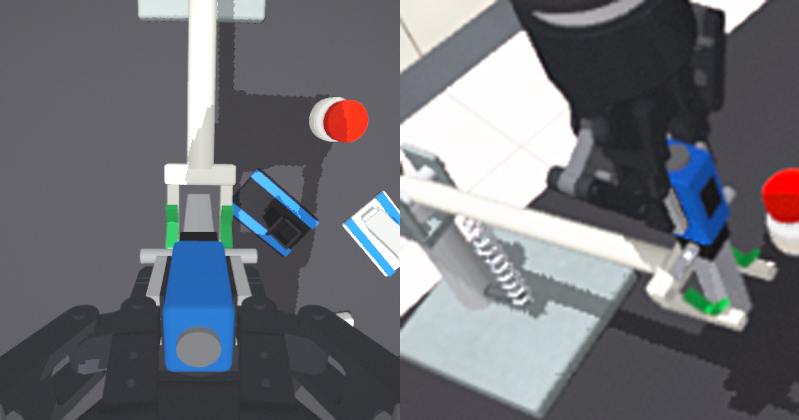

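View pics/zw.png

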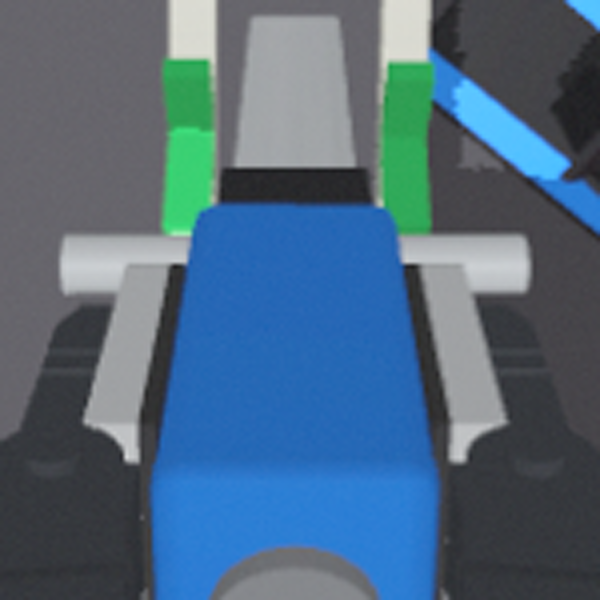

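View pics/zw2.png

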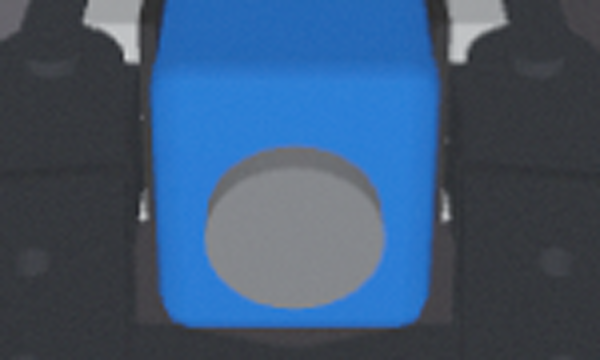

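servo_tool --pt "0 0 0.04 0 1" --pt "0 0 0.09 0 1" --pt "0 0 0.14 0 1" --pt "0 0 0.19 0 1" --pt "0 0 0.23 0 1" --pt "0 0 0.26 0 1" --pt "0 0 0.27 0 1" --pt "0 0 0.27 0 1"

```text
t: 21.68
position: [0.6256, 0.2204, 0.3092]
tcp_rot: [3.141, -0.0, 0.259]
ft_force: [-0.1, 0.0, -2.5]
opening: 0.3
```

```bash
python3 -c "
from f import *
look(15)"
```

```text
{'t': np.float64(21.675), 'tcp_rot': array([ 3.1415e+00, -2.0000e-04,  2.5940e-01]), 'ft_force': array([-0.0904,  0.0233, -2.4615]), 'ft_torque': array([-0.005 , -0.0198,  0.0194]), 'opening': np.float64(0.2996)}
fork frame TCP [0.0035 0.     0.1092] F fork [-0.08  0.05 -2.46]
```

View pics/l15.png

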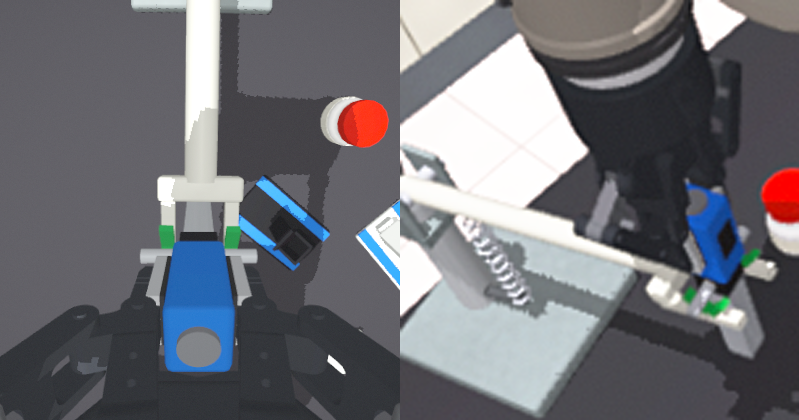

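servo_tool --pt "0 0 0.014 0 1" --pt "0 0 0.028 0 1" --pt "0 0 0.042 0 1" --pt "0 0 0.056 0 1" --pt "0 0 0.07 0 1" --pt "0 0 0.084 0 1" --pt "-0.001 0 0.098 0 1" --pt "-0.003 0 0.112 0 1" --pt "-0.004 0 0.126 0 1" --pt "-0.005 0 0.14 0 1" --pt "-0.007 0 0.154 0 1" --pt "-0.008 0 0.168 0 1"

```text
t: 23.28
position: [0.6243, 0.2201, 0.2837]
tcp_rot: [3.142, 0.0, 0.259]
ft_force: [-2.6, -0.7, -2.0]
opening: 0.298
```

```bash
python3 -c "
from f import *
look(16)
snap('scene','c16.png')
b=cv2.imread('pics/c16.png')[180:290,250:350];a=cv2.imread('pics/w16.png')[180:290,200:360];
cv2.imwrite('pics/zz.png',np.hstack([cv2.resize(b,(400,440),interpolation=2),cv2.resize(a,(400,440),interpolation=2)]))"
```

```text
{'t': np.float64(23.275), 'tcp_rot': array([3.1415e+00, 2.0000e-04, 2.5940e-01]), 'ft_force': array([-2.6035, -0.7023, -2.0017]), 'ft_torque': array([-0.0916,  0.4911, -0.0447]), 'opening': np.float64(0.2977)}
fork frame TCP [0.0022 0.     0.0837] F fork [-2.7 -0.  -2. ]
```

View pics/l16.png

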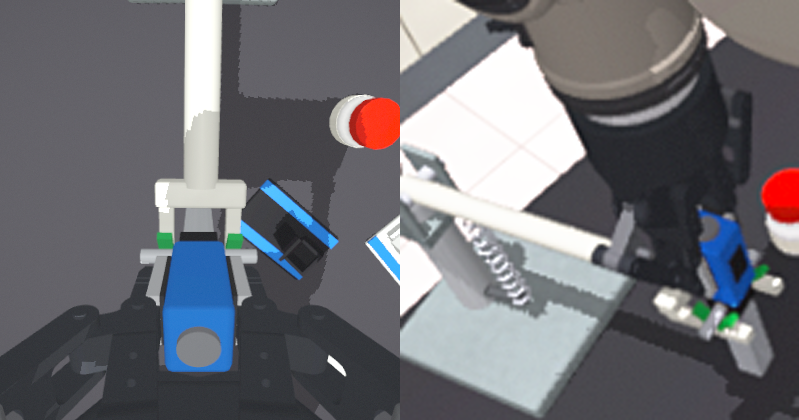

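View pics/zz.png

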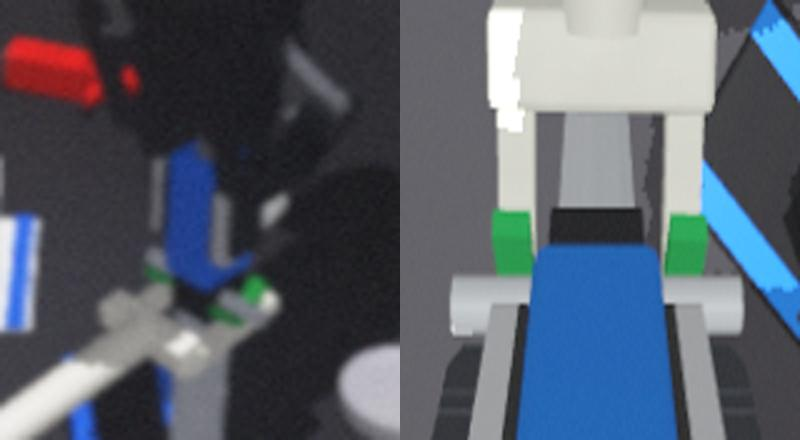

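servo_tool --pt "-0.006 0 0 0 1" --pt "-0.012 0 0 0 1" --pt "-0.016 0 0 0 1" --pt "-0.016 0 0 0 1"

```text
t: 23.92
position: [0.6228, 0.2196, 0.2843]
tcp_rot: [3.141, -0.003, 0.259]
ft_force: [3.2, -0.1, -2.0]
opening: 0.294
```

```bash
python3 -c "
from f import *
s,w=look(17)
b=cv2.imread('pics/s17.png')[235:305,130:220];a=cv2.imread('pics/w17.png')[180:290,200:360];
cv2.imwrite('pics/zz.png',np.hstack([cv2.resize(b,(400,311),interpolation=2),cv2.resize(a,(400,311),interpolation=2)]))"
```

```text
{'t': np.float64(23.925), 'tcp_rot': array([ 3.1415e+00, -2.7000e-03,  2.5930e-01]), 'ft_force': array([ 3.2291, -0.1243, -1.9802]), 'ft_torque': array([ 0.1801, -0.7165, -0.1201]), 'opening': np.float64(0.294)}
fork frame TCP [ 0.0006 -0.      0.0843] F fork [ 3.09 -0.96 -1.98]
```

View pics/zz.png

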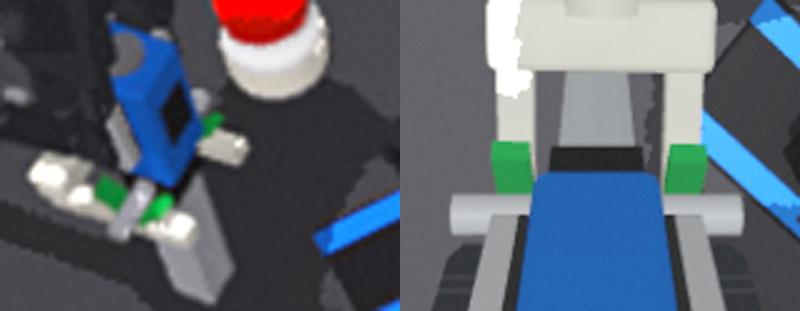

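servo_tool --pt "0.008 0 0.0 0 1" --pt "0.007 0 0.014 0 1" --pt "0.006 0 0.028 0 1" --pt "0.005 0 0.042 0 1" --pt "0.005 0 0.056 0 1" --pt "0.004 0 0.07 0 1" --pt "0.004 0 0.084 0 1" --pt "0.003 0 0.098 0 1" --pt "0.003 0 0.112 0 1" --pt "0.003 0 0.126 0 1" --pt "0.003 0 0.14 0 1" --pt "0.003 0 0.14 0 1"

```text
t: 25.52
position: [0.6225, 0.2196, 0.2627]
tcp_rot: [3.142, -0.0, 0.259]
ft_force: [1.1, -0.2, -1.2]
opening: 0.299
```

```bash
python3 -c "
from f import *
s,w=look(18)
b=cv2.imread('pics/s18.png')[235:305,130:220];a=cv2.imread('pics/w18.png')[180:290,200:360];
cv2.imwrite('pics/zz.png',np.hstack([cv2.resize(b,(400,311),interpolation=2),cv2.resize(a,(400,311),interpolation=2)]))"
```

```text
{'t': np.float64(25.525), 'tcp_rot': array([ 3.1415, -0.    ,  0.2594]), 'ft_force': array([ 1.1329, -0.1649, -1.1701]), 'ft_torque': array([ 0.1086, -0.148 , -0.0149]), 'opening': np.float64(0.2991)}
fork frame TCP [0.0004 0.     0.0627] F fork [ 1.05 -0.45 -1.17]
```

View pics/zz.png

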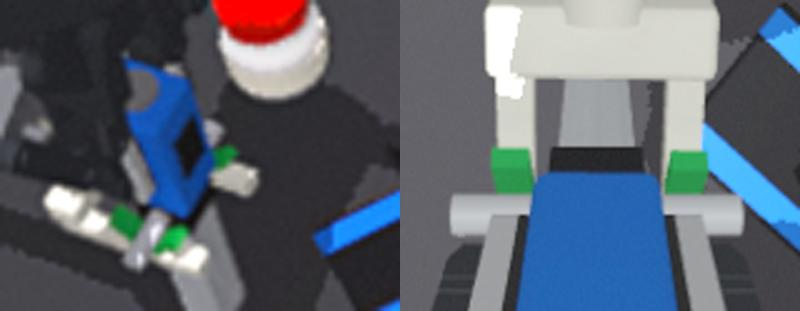

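servo_tool --pt "0.002 0 0.014 0 1" --pt "0.003 0 0.028 0 1" --pt "0.003 0 0.042 0 1" --pt "0.004 0 0.056 0 1" --pt "0.004 0 0.07 0 1" --pt "0.005 0 0.084 0 1" --pt "0.006 0 0.098 0 1" --pt "0.007 0 0.112 0 1" --pt "0.008 0 0.126 0 1" --pt "0.009 0 0.135 0 1" --pt "0.009 0 0.14 0 1" --pt "0.009 0 0.14 0 1"

```text
t: 27.12
position: [0.6238, 0.22, 0.2418]
tcp_rot: [3.142, 0.0, 0.259]
ft_force: [-0.5, -0.2, -1.1]
opening: 0.296
```

```bash
python3 -c "
from f import *
s,w=look(19)
F=[]
for i in range(12):
    get_image('side');F.append(state()['ft_force'])
F=np.array(F);print((RF.T@F.mean(0)).round(2),F.std(0).round(2))
b=cv2.imread('pics/s19.png')[235:305,130:220];a=cv2.imread('pics/w19.png')[180:290,200:360];
cv2.imwrite('pics/zz.png',np.hstack([cv2.resize(b,(400,311),interpolation=2),cv2.resize(a,(400,311),interpolation=2)]))"
```

```text
{'t': np.float64(27.125), 'tcp_rot': array([3.1415, 0.    , 0.2594]), 'ft_force': array([-0.4734, -0.1698, -1.0699]), 'ft_torque': array([-0.1152,  0.1732, -0.0414]), 'opening': np.float64(0.2956)}
fork frame TCP [0.0017 0.     0.0418] F fork [-0.5  -0.04 -1.07]
[-1.26  0.34 -0.46] [0.5  0.52 0.57]
```

View pics/zz.png

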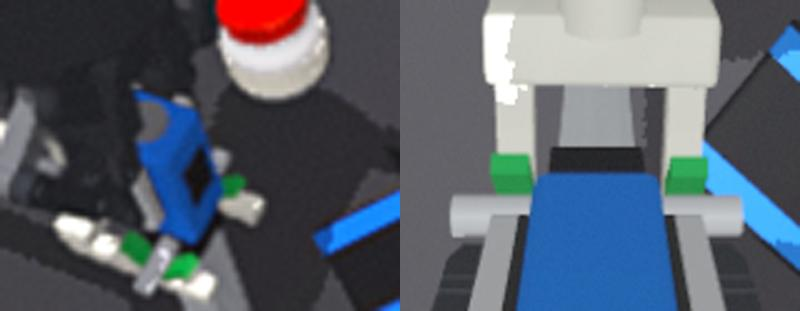

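servo_tool --pt "-0.004 0 0.01 0 1" --pt "-0.003 0 0.02 0 1" --pt "-0.002 0 0.03 0 1" --pt "0 0 0.04 0 1" --pt "0.001 0 0.05 0 1" --pt "0.002 0 0.058 0 1" --pt "0.002 0 0.064 0 1" --pt "0.002 0 0.067 0 1" --pt "0.002 0 0.067 0 1"

```text
t: 28.95
position: [0.6243, 0.2201, 0.232]
tcp_rot: [3.141, -0.001, 0.259]
ft_force: [2.5, 0.2, -0.3]
opening: 0.297
```

```bash
cat >> f.py <<'E'
def avg(n):
    F=[]
    for i in range(n):
        get_image('wrist');F.append(state()['ft_force'])
    F=np.array(F)@RF;st=state();print('t',st['t'],'mean',F.mean(0).round(3),'se',(F.std(0)/n**.5).round(3),'TCP',(RF.T@(st['position']-O)).round(4))
E
python3 -c "
from f import *
avg(50)"
```

```text
t 31.45 mean [ 4.536 -0.354  0.26 ] se [0.127 0.058 0.059] TCP [0.0021 0.     0.0319]
```

servo_tool --pt "0.003 0 0 0 1" --pt "0.006 0 0 0 1" --pt "0.009 0 0 0 1" --pt "0.012 0 0 0 1" --pt "0.012 0 0 0 1"

```text
t: 32.08
position: [0.625, 0.2203, 0.2312]
tcp_rot: [3.141, 0.003, 0.259]
ft_force: [-1.6, -0.2, -1.0]
opening: 0.294
```

```bash
python3 -c "
from f import *
look(20)
avg(30)
a=cv2.imread('pics/w20.png')[180:290,200:360];b=cv2.imread('pics/s20.png')[235:305,130:220]
cv2.imwrite('pics/zz.png',np.hstack([cv2.resize(b,(400,311),interpolation=2),cv2.resize(a,(400,311),interpolation=2)]))"
```

```text
{'t': np.float64(32.075), 'tcp_rot': array([3.1415e+00, 3.0000e-03, 2.5940e-01]), 'ft_force': array([-1.5813, -0.1785, -1.0287]), 'ft_torque': array([-0.2596,  0.3379, -0.0842]), 'opening': np.float64(0.2937)}
fork frame TCP [0.0029 0.     0.0312] F fork [-1.57  0.24 -1.03]
t 33.675 mean [-5.285 -0.88  -0.912] se [0.11  0.082 0.084] TCP [0.003  0.     0.0313]
```

View pics/zz.png

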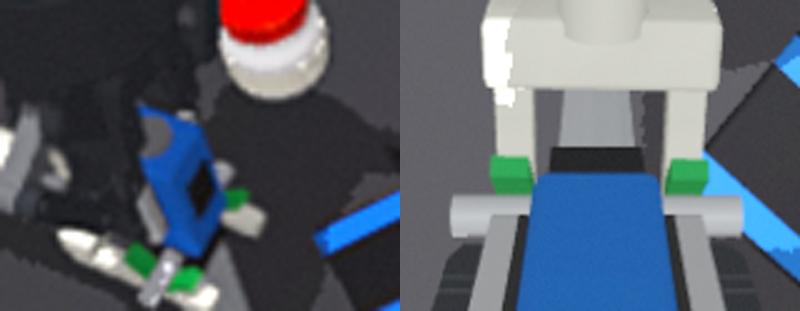

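servo_tool --pt "-0.003 0 0.005 0 1" --pt "-0.005 0 0.012 0 1" --pt "-0.004 0 0.02 0 1" --pt "-0.003 0 0.028 0 1" --pt "-0.002 0 0.035 0 1" --pt "-0.0015 0 0.04 0 1" --pt "-0.0015 0 0.04 0 1"

```text
t: 34.55
position: [0.6256, 0.2204, 0.2257]
tcp_rot: [3.142, 0.0, 0.259]
ft_force: [-4.2, -1.7, -0.7]
opening: 0.294
```

```bash
python3 -c "
from f import *
avg(10);avg(30)"
```

```text
t 35.05 mean [-4.771 -0.876 -0.506] se [0.165 0.203 0.153] TCP [0.0035 0.     0.0258]
t 36.55 mean [-4.777 -0.624 -0.603] se [0.112 0.089 0.087] TCP [ 0.0035 -0.      0.0258]
```

servo_tool --pt "-0.002 0 0 0 1" --pt "-0.004 0 0 0 1" --pt "-0.006 0 0 0 1" --pt "-0.006 0 0 0 1"

```text
t: 37.05
position: [0.6252, 0.2203, 0.2261]
tcp_rot: [3.142, -0.002, 0.259]
ft_force: [-0.8, -0.7, -0.4]
opening: 0.293
```

```bash
python3 -c "
from f import *
avg(40)"
```

```text
t 39.05 mean [ 2.627 -0.416  0.412] se [0.299 0.079 0.089] TCP [ 0.0028 -0.      0.0259]
```

servo_tool --pt "0.002 0 0 0 1" --pt "0.003 0 0 0 1" --pt "0.003 0 0 0 1" --pt "0.003 0 0 0 1"

```text
t: 39.55
position: [0.6251, 0.2203, 0.2257]
tcp_rot: [3.141, 0.0, 0.259]
ft_force: [4.3, 0.4, 0.6]
opening: 0.296
```

```bash
python3 -c "
from f import *
avg(8);avg(24)"
```

```text
t 39.95 mean [ 3.899 -0.49   0.33 ] se [0.135 0.079 0.118] TCP [0.003  0.     0.0258]
t 41.15 mean [ 3.42  -0.372  0.457] se [0.089 0.096 0.1  ] TCP [0.003  0.     0.0258]
```

servo_tool --pt "0.002 0 0 0 1" --pt "0.004 0 0 0 1" --pt "0.004 0 0 0 1" --pt "0.004 0 0 0 1"

```text
t: 41.65
position: [0.6254, 0.2204, 0.2256]
tcp_rot: [3.141, 0.001, 0.259]
ft_force: [-0.3, -1.2, 0.6]
opening: 0.293
```

```bash
python3 -c "
from f import *
avg(8);avg(24)"
```

```text
t 42.05 mean [-0.618 -0.716  0.11 ] se [0.271 0.142 0.126] TCP [0.0034 0.     0.0256]
t 43.25 mean [-2.964 -0.489 -0.487] se [0.166 0.085 0.113] TCP [0.0035 0.     0.0257]
```

servo_tool --pt "-0.001 0 0 0 1" --pt "-0.002 0 0 0 1" --pt "-0.002 0 0 0 1" --pt "-0.002 0 0 0 1"

```text
t: 43.75
position: [0.6255, 0.2204, 0.2258]
tcp_rot: [3.141, -0.0, 0.259]
ft_force: [-3.9, -1.6, 0.3]
opening: 0.297
```

```bash
python3 -c "
from f import *
avg(8);look(21)"
```

```text
t 44.15 mean [-4.254 -0.71  -0.637] se [0.149 0.112 0.174] TCP [0.0034 0.     0.0258]
{'t': np.float64(44.15), 'tcp_rot': array([ 3.1415e+00, -1.0000e-04,  2.5940e-01]), 'ft_force': array([-3.6371, -1.7536, -0.8026]), 'ft_torque': array([-0.2241,  0.677 , -0.1078]), 'opening': np.float64(0.296)}
fork frame TCP [0.0034 0.     0.0258] F fork [-3.97 -0.75 -0.8 ]
```

View pics/l21.png

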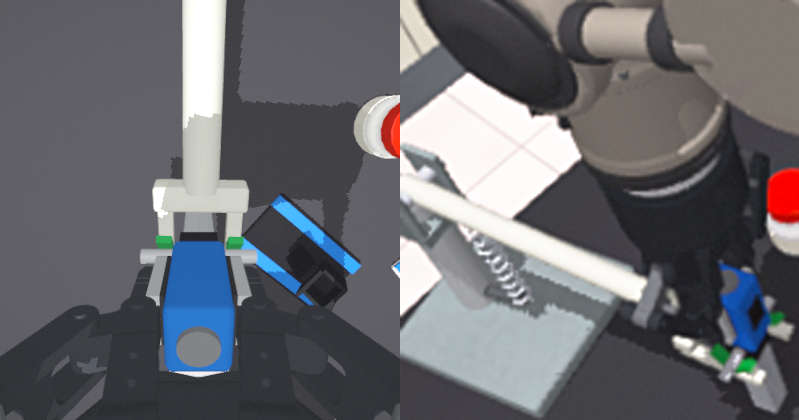

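servo_tool --pt "0 0 0 0 0.5" --pt "0 0 0 0 0.44" --pt "0 0 0 0 0.42" --pt "0 0 0 0 0.41" --pt "0 0 0 0 0.4" --pt "0 0 0 0 0.4" --pt "0 0 0 0 0.39" --pt "0 0 0 0 0.39"

```text
t: 45.25
position: [0.6261, 0.2206, 0.2263]
tcp_rot: [3.142, -0.002, 0.26]
ft_force: [-0.8, -0.3, -0.0]
opening: 0.303
```

```bash
python3 -c "
from f import *
avg(6);look(22)"
```

```text
t 45.55 mean [ 0.632 -0.316 -0.028] se [0.281 0.101 0.107] TCP [0.0037 0.     0.026 ]
{'t': np.float64(45.55), 'tcp_rot': array([ 3.1415e+00, -1.1000e-03,  2.5940e-01]), 'ft_force': array([ 0.4313, -0.4607, -0.1554]), 'ft_torque': array([-0.011 , -0.2052, -0.0013]), 'opening': np.float64(0.3073)}
fork frame TCP [0.0037 0.     0.026 ] F fork [ 0.3  -0.56 -0.16]
```

View pics/l22.png

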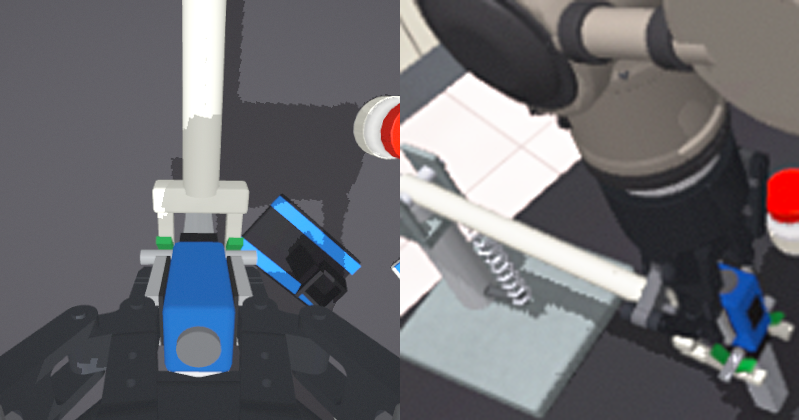

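servo_tool --pt "0 0 0 0 0.385" --pt "0 0 0 0 0.38" --pt "0 0 0 0 0.375" --pt "0 0 0 0 0.37" --pt "0 0 0 0 0.365" --pt "0 0 0 0 0.36" --pt "0 0 0 0 0.35" --pt "0 0 0 0 0.34" --pt "0 0 0 0 0.33"

```text
t: 46.78
position: [0.6255, 0.2204, 0.2258]
tcp_rot: [3.142, 0.0, 0.259]
ft_force: [0.8, -0.3, 0.2]
opening: 0.334
```

```bash
python3 -c "
from f import *
avg(6);look(23)
a=cv2.imread('pics/w23.png')[180:400,200:360];cv2.imwrite('pics/zz.png',cv2.resize(a,None,fx=2.6,fy=2.6,interpolation=2))"
```

```text
t 47.075 mean [ 0.136  0.482 -0.025] se [0.082 0.21  0.116] TCP [0.0034 0.     0.0258]
{'t': np.float64(47.075), 'tcp_rot': array([3.1415e+00, 1.0000e-04, 2.5950e-01]), 'ft_force': array([-0.293 ,  0.5154,  0.0186]), 'ft_torque': array([-0.0134,  0.0891,  0.0058]), 'opening': np.float64(0.3314)}
fork frame TCP [0.0034 0.     0.0258] F fork [-0.15  0.57  0.02]
```

View pics/l23.png

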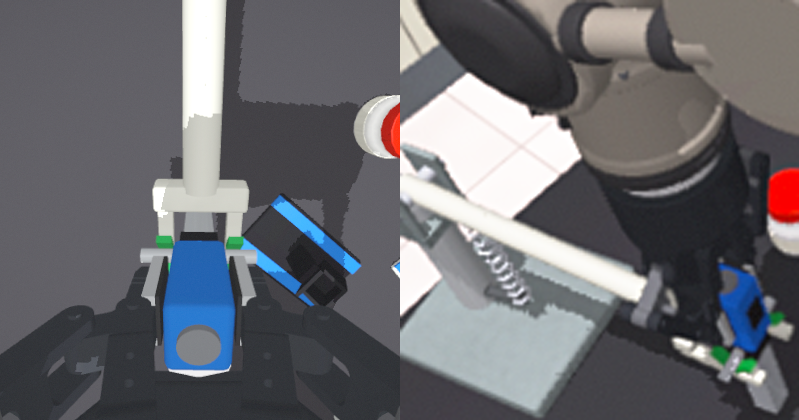

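View pics/zz.png

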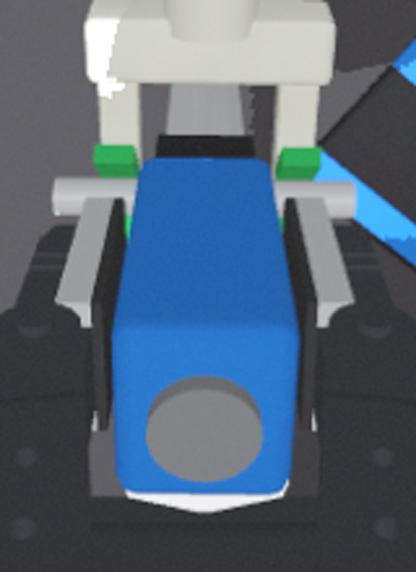

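servo_tool --pt "0 0 0 0 0.25" --pt "0 0 0 0 0.1" --pt "0 0 0 0 -0.2" --pt "0 0 0 0 -0.5" --pt "0 0 0 0 -0.8" --pt "0 0 0 0 -0.9" --pt "0 0 0 0 -0.9"

```text
t: 48.05
position: [0.6255, 0.2204, 0.2258]
tcp_rot: [3.141, 0.0, 0.259]
ft_force: [-0.8, 0.4, 1.0]
opening: 0.95
```

servo_tool --pt "0 0 -0.03 0 -0.9" --pt "0 0 -0.1 0 -0.9" --pt "0 0 -0.2 0 -0.9" --pt "0 0 -0.35 0 -0.9" --pt "0 0 -0.5 0 -0.9" --pt "0 0 -0.7 0 -0.9" --pt "0 0 -0.9 0 -0.9" --pt "0 0 -1 0 -0.9" --pt "0 0 -1 0 -0.9"

```text
t: 49.18
position: [0.6256, 0.2205, 0.3772]
tcp_rot: [3.141, -0.003, 0.259]
ft_force: [-0.0, -0.4, -0.8]
opening: 0.944
```

```bash
python3 -c "
from f import *
look(24)
snap('scene','c24.png')
b=cv2.imread('pics/c24.png')[190:310,220:380];a=cv2.imread('pics/s24.png')[220:320,80:230]
cv2.imwrite('pics/zz.png',np.hstack([cv2.resize(a,(400,300),interpolation=2),cv2.resize(b,(400,300),interpolation=2)]))"
```

```text
{'t': np.float64(49.175), 'tcp_rot': array([ 3.1414e+00, -2.6000e-03,  2.5940e-01]), 'ft_force': array([-0.002 , -0.4326, -0.7619]), 'ft_torque': array([-0.0255, -0.0332,  0.024 ]), 'opening': np.float64(0.944)}
fork frame TCP [0.0035 0.     0.1772] F fork [-0.11 -0.42 -0.76]
```

View pics/l24.png

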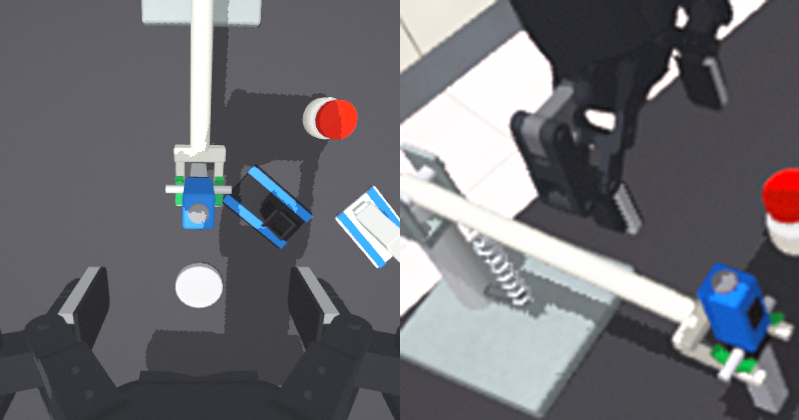

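View pics/zz.png

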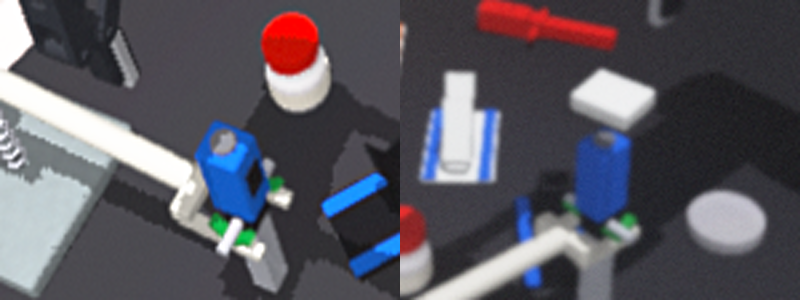

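View pics/s24.png

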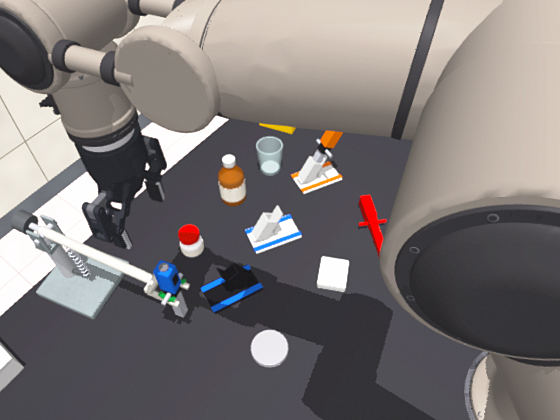

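```bash
python3 - <<'E'
from f import *
def blue(im):
    f=im['frame'].astype(int);m=(f[...,2]>f[...,0]*1.8+20)&(f[...,2]>f[...,1]*1.3+10);m[:,200:]=0;m[:250]=0 
    y,x=np.nonzero(m);return x.mean().round(2),y.mean().round(2),len(x)
for i in range(10):
    print(state()['t'].round(2),blue(get_image('side')))
    for _ in range(2): s=get_image('side')
a=cv2.cvtColor(cv2.imread('pics/side0.png'),cv2.COLOR_BGR2GRAY)[215:255,240:310].astype(np.float32)
b=cv2.cvtColor(s['frame'],cv2.COLOR_RGB2GRAY)[205:265,230:320].astype(np.float32)
r=cv2.matchTemplate(b,a,cv2.TM_CCOEFF_NORMED);print('stand shift px',np.array(cv2.minMaxLoc(r)[3])-10)
# tilt: head-top vs pins vs foot in side & scene
c=get_image('scene')
Z=lambda x,y:(80+x*150/400,220+y/3);C=lambda x,y:(220+(x-400)*160/400,190+y*.4)
cv2.imwrite('pics/zA.png',np.hstack([cv2.resize(cv2.cvtColor(s['frame'],cv2.COLOR_RGB2BGR)[250:330,140:200],(360,480),interpolation=2),cv2.resize(cv2.cvtColor(c['frame'],cv2.COLOR_RGB2BGR)[230:330,270:330],(360,600),interpolation=2)[:480]]))
E
```

```text
Traceback (most recent call last):
AttributeError: 'float' object has no attribute 'round'
```

```bash
python3 - <<'E'
from f import *
def blue(im):
    f=im['frame'].astype(int);m=(f[...,2]>f[...,0]*1.8+20)&(f[...,2]>f[...,1]*1.3+10);m[:,195:]=0;m[:250]=0 
    y,x=np.nonzero(m);return x.mean().round(2),y.mean().round(2),len(x)
for i in range(8):
    print(state()['t'],blue(get_image('side')))
    for _ in range(2): s=get_image('side')
a=cv2.cvtColor(cv2.imread('pics/side0.png'),cv2.COLOR_BGR2GRAY)[228:255,245:305].astype(np.float32)
b=cv2.cvtColor(s['frame'],cv2.COLOR_RGB2GRAY)[218:265,235:315].astype(np.float32)
r=cv2.matchTemplate(b,a,cv2.TM_CCOEFF_NORMED);print('stand shift px',np.array(cv2.minMaxLoc(r)[3])-10,r.max())
c=get_image('scene')
cv2.imwrite('pics/zA.png',np.hstack([cv2.resize(cv2.cvtColor(s['frame'],cv2.COLOR_RGB2BGR)[250:330,140:200],(360,480),interpolation=2),cv2.resize(cv2.cvtColor(c['frame'],cv2.COLOR_RGB2BGR)[230:310,270:330],(360,480),interpolation=2)]))
E
```

```text
49.325 (np.float64(166.93), np.float64(277.66), 532)
49.475 (np.float64(166.95), np.float64(277.71), 534)
49.625 (np.float64(166.94), np.float64(277.67), 531)
49.775 (np.float64(166.96), np.float64(277.7), 532)
49.925 (np.float64(166.96), np.float64(277.7), 532)
50.075 (np.float64(166.94), np.float64(277.67), 531)
50.225 (np.float64(166.93), np.float64(277.7), 530)
50.375 (np.float64(166.94), np.float64(277.67), 531)
stand shift px [0 0] 0.98037404
```

View pics/zA.png

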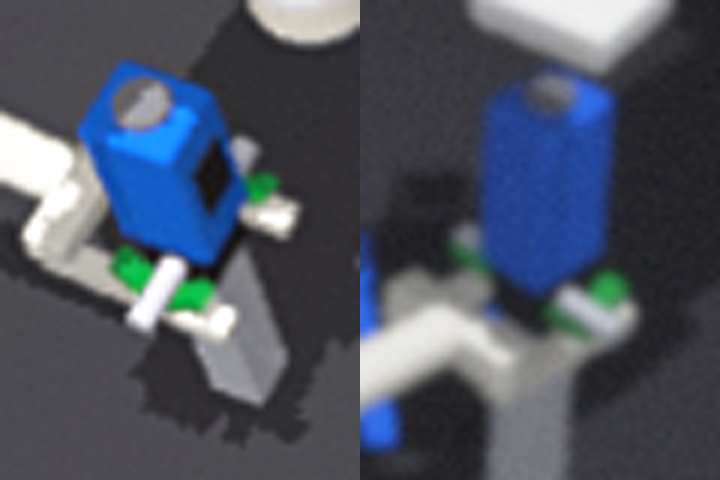

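```bash
python3 - <<'E'
from f import *
s=get_image('side');c=get_image('scene')
S=lambda x,y:(140+x/6,250+y/6);C=lambda x,y:(270+(x-360)/6,230+y/6)
t,e=tri([s,c],[S(142,105),C(550,95)]);p,e2=tri([s,c],[S(192,235),C(535,284)])
v=t-p;print(t,p,e,e2,np.linalg.norm(v),'fork-frame tilt deg',np.degrees(np.arctan2((RF.T@v)[:2],v[2])))
E
```

```text
[0.6209431  0.21948846 0.19680376] [0.6226065  0.21959036 0.12501926] [np.float64(0.053615969696995155), np.float64(0.050128074020034045)] [np.float64(0.23730503015813104), np.float64(0.22718813734376023)] 0.07180384033745466 fork-frame tilt deg [-1.30301306  0.2662298 ]
```

Plumb to about 1°, at rest, and the stand has not moved. Handing in.

```bash
python3 -c "
from workcell import *
job_done(); print(state()['t'])"
```

```text
the job is handed in; nothing more can be done
the job is handed in; nothing more can be done
```

The blue handpiece now hangs in the green notches of the balance arm, at rest and close to plumb. I handed the job in at about 50 s of the 69 s allowed.

- **Drawing it out:** I gripped the blue head across its sides and drew the handpiece about 99 mm straight along its 30° axis. In the side picture the stand shows 0 px of shift.
- **Making it plumb:** The tool cannot tilt, so I pressed the shank against the fork's crossbar with about 5 N. That turned the handpiece upright in the grip before hanging. It is an extra touch on the arm that you did not ask for; the pictures showed no movement of the fork.
- **Hanging and letting go:** I lowered the pins into the notches at about 17 mm/s, and the fork sank about 70 mm. I loosened the grip slowly once the vertical force on the wrist was near zero.

**Last checks:**
- **At rest:** the hanging head moved less than 0.1 px over about 1 s, with the gripper clear.
- **Position:** both pins sit in the notches in the pictures, and the measured tilt is about 1.3°, within what I can measure.
- **Other things:** they looked unmoved in the last side picture, though I compared only the blue stand pixel by pixel. The arm partly hid the orange handpiece and the red look-alike.

**Not settled:** While I was finding the balance point, the sideways force at the pins kept swinging by up to about 5 N and never quite settled. It dropped to near zero as the grip loosened, with no visible jump of the arm. I did not measure the fork's speed directly.

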